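Hang a cast lever plumb by its bush and stand it on the finishing stand

TASK

The cast lever has to stand on its flat end in the middle of the round finishing stand, bush uppermost, ready to be sprayed; first take the tape measure off the stand and set it down upright on the open bench, clear of the stand. Then pinch the lever by the rubber bush at its round end, lift it still level well clear of the bench, ease your grip so that it swings down and hangs plumb, and clamp it firmly again in the air. Lower it on to the middle of the plate so that no edge overhangs, let go only once it stands there, and leave everything else where it is.

Things in the scene. Friction and masses are not known exactly. Their poses are not given: they have to be found in the camera images.
- lever: cast aluminium lever, a plain square bar 40 x 180 x 40 mm, one end flat and the other rounded (radius 20 mm), 0.36 to 0.5 kg, lying on the bench. Origin at the centre of its underside as it lies; y axis along its length towards the round end, x across it along the bush, z up. It must end up standing on the flat end (-y).
- lever_bush_mid (a point): centre of the rubber bush, on the centre line 20 mm from the round end and 160 mm from the flat end, 20 mm above the bench as it lies. The bush (10 mm diameter) runs along the lever's x and stands 4 mm proud on each side: 48 mm over its ends, where it is pinched.
- lever_mid (a point): centre of the lever, axes as the lever's; 90 mm above what it stands on. Pinched on the bush with 60 N or more it stays level; below about 40 N it starts to turn about the bush, at 6 to 10 N (opening 47.5 to 47.8 mm, some 24 N less per mm let out) it hangs within about 10 degrees of plumb, a small shake brings it closer; below 4 N it slips out.
- stand: finishing stand, fixed to the bench: round foot of 120 mm diameter, short column, round plywood plate of 100 mm diameter with a thin dark rubber mat whose upper face is 60 mm above the bench. Origin on the bench under the column. The white machine to its left, between it and the lever, is 255 mm tall: carry things higher or in front of it.
- stand_top (a point): centre of the upper face of the stand's round plate, 60 mm above the bench; z up
- tape: tape measure, 41 x 89 x 65 mm, 0.19 to 0.29 kg, standing upright on the stand's plate at the start. Origin at the centre of its underside; x across its thickness, y along its 89 mm length, z up. The case itself is 36 mm thick and spans x -19 to +17 mm, y -29 to +44 mm; grip it across x. The bench between the sanding block and the stand, 0.4 m ahead of the robot, is clear for it.
- board: flat wood offcut, 60 x 110 x 19 mm, lying flat, behind or to the left of the lever; must stay. Origin under its centre, y along the length.
- jar: screw jar with lid, 61 mm diameter, 85 mm tall, standing behind or to the left of the lever; must stay. Origin under its centre.
- sander: sanding block, 63 x 106 x 27 mm, lying to the right of the lever; must stay. Origin under its centre, y along the length.
- spray: spray can, 67 mm diameter, 225 mm tall, beyond the stand; must stay. Origin under its centre.
- tin: paint tin, 78 mm diameter, 77 mm tall, beyond the stand; must stay. Origin under its centre.
Things that resemble listed ones, but are neither listed nor needed, are in the scene too. Leave any yellow look-alike of the lever alone.

How it is judged:
By the outcome, as a careful person would: the job done as asked, in the order asked, and still so for the second after the job is handed in, with the robot touching nothing.
It also fails if it takes over 72 s, if anything falls off the work surface, if the arm or the gripper's body presses on something with over 40 N, if the wrist force passes 120 N, or if a joint passes its speed limit or range.

ROBOT

A 6-joint arm with a two-finger parallel gripper is mounted at the origin on a cart in front of the work surface, level with it; the furniture and walls round the work are solid. World frame = base frame: x ahead of the robot, y to its left, z up, the work surface at z = 0. Lengths are in mm, angles in rad, forces in N, time in s.
With the tool pointing down it reaches from about 350 to 875 mm from the base axis. Payload 4.2 kg.
Tool frame: the origin (TCP) lies midway between the tips of the shut fingers; the grasp point (between the pads) lies 19 mm behind it; z points along the fingers, y is the direction in which the jaws open and shut (so a half turn about z gives the same grasp; the last joint's range is limited). The gripper opens to 85 mm and grips with 20 to 120 N. Pads are 22 mm wide; open, the fingers measure 114 mm over their backs; the gripper's body (76 mm by 85 mm) begins 54 mm behind the grasp point. The pads swing forward as they close: fully open they stand 13 mm farther back than shut.
Start: joints at [1.512, 0.385, 0.008, 0, -1.194, -0.259], TCP at [195.266, 593.692, 231.312] pointing down, gripper open.
Joint ranges: [-3.14, 3.14], [-1.21, 2.06], [-1.07, 1.41], [-3.16, 2.05], [-2.99, -0.16], [-3.1, 3.1]. Speed limits (rad/s): [2.79, 2.79, 3.14, 3.14, 3.14, 3.14].

INTERFACE

Orientations are given as a unit quaternion [x, y, z, w].
In Python, from bench import arm gives the robot as it stands. The module is installed in compiled form; this text tells all that it offers.
- The arm moves only by the tool drive_tool, never from a script. Its argument "moves" is a list that holds one entry, the list of rows, each a list of 7 numbers: the opening, from 0 (shut) to 1 (fully open), then the shift along the tool's x, y, z in m, then the turn, a rotation vector about the tool's x, y, z in rad. In form: [[[hand, dx, dy, dz, wx, wy, wz], ...]]. A call has 1 to 20 rows; each row shifts and turns the pose as measured when the row begins, along the tool's axes as they then stand; what a row does not reach is not made up. A row lasts 1/10 s, in which the tool goes at most 50 mm and 8.59 degrees, less where a joint would pass 70% of its speed; a pose out of reach is approached as far as the arm can. A call with a gripper value outside its range is refused whole. The fingers move at their own pace and stop on an object; the grip force is fixed at half the most. Time passes only in rows, so rows that do not move let the fingers close. It gives the time, the measured TCP pose, the force and the opening at its end, in the units of the state.
- arm.read_state(): the state, without advancing time (a new reading comes with each control period).
- arm.get_image(name): name is "side" or "top" or "wrist"; returns (picture, depth): 480x640x3 uint8, red, green, blue; 480x640 float32, mm along the optical axis (not along the pixel's ray), 0 where there is no reading.
- arm.camera_params(name): a dict with "fov_y" (degrees; the focal length in pixels is half the picture's height over the tangent of half this angle, whatever the lens; pixels are square), "cx", "cy" (the principal point, pixels), "k1" (the pictures are not rectified: a ray, as slopes to the right and down, at radius r is drawn at 1 + k1 r^2 times it, then the intrinsics apply), "world_from_camera" (4x4, takes a point from camera to world coordinates); the wrist camera has in their place "T_tool_cam" (4x4, takes a point from camera to tool coordinates, whose origin is the TCP and whose axes are the flange's). Camera axes: x right, y down, z forward; pixel columns grow to the right and rows downward; lengths in mm; the calibration is good to about 2 mm. A picture is of the moment at which its call begins: read the wrist's pose just before it. camera_params takes no time and is no camera call.
- arm.job_done(): hands the job in, once; it reports no verdict.
The state is a dict: "clock": time; "joints": joint angles; "joint_vel": joint speeds; "joint_efforts": joint torques, N m; "position": TCP position; "ee_rot": TCP orientation; "contact_force": force on the tool from outside, world axes, zero at the start; "wrist_torque": the same for the moment, N m; "gripper_width": finger opening in mm.
Only numpy, scipy, OpenCV 4.12 (cv2) and the standard library are available. Lean on these libraries where they do the work, as an engineer would, in place of code of your own. Each camera call takes 0.05 s, during which the arm holds its last target.

## Working session

There is one attempt and no reset: what is moved stays moved. The work goes in short steps, Python scripts to look and compute and a tool call to move; the robot and the scene stay as the last step left them, time stands still between calls to the robot, and variables do not carry over. Pictures are saved under pics/ and viewed, and the job is handed in when it is done.

Besides the shell and the picture viewer there is one more tool, called after "Call:" as name(argument=value, ...) on one line, values as JSON. drive_tool: Moves the arm, as the interface text tells. Its arguments: {"type":"object","properties":{"moves":{"type":"array","items":{"type":"array","items":{"type":"array","items":{"type":"number"}}}}},"required":["moves"]}

```bash
mkdir -p pics; ls
cat > h.py <<'E'
import numpy as np, cv2
from bench import arm
from scipy.spatial.transform import Rotation as R
def grab(n):
    s=arm.read_state(); p,d=arm.get_image(n); np.savez('last_%s.npz'%n,p=p,d=d,pos=s['position'],rot=s['ee_rot'])
    return p,d
def cam(n,pos=None,rot=None):
    c=arm.camera_params(n); f=240/np.tan(np.radians(c['fov_y'])/2)
    if 'T_tool_cam' in c:
        T=np.eye(4);T[:3,:3]=R.from_quat(rot).as_matrix();T[:3,3]=pos
        W=T@np.array(c['T_tool_cam'])
    else: W=np.array(c['world_from_camera'])
    return f,c['cx'],c['cy'],c['k1'],W
def load(n):
    z=np.load('last_%s.npz'%n); return z['p'],z['d'],cam(n,z['pos'],z['rot'])
def slopes(uv,C):
    f,cx,cy,k1,W=C; uv=np.atleast_2d(np.asarray(uv,float))
    K=np.array([[f,0,cx],[0,f,cy],[0,0,1]])
    # own fixed-point of the radial model
    q=(uv-[cx,cy])/f; s=q.copy()
    for _ in range(20): s=q/(1+k1*(s**2).sum(1,keepdims=True))
    return s
def onplane(uv,C,z):
    s=slopes(uv,C); W=C[4]; d=np.c_[s,np.ones(len(s))]@W[:3,:3].T; o=W[:3,3]
    return o+d*((z-o[2])/d[:,2])[:,None]
def bydepth(uv,dep,C):
    s=slopes(uv,C); W=C[4]
    return (np.c_[s,np.ones(len(s))]*np.asarray(dep,float).reshape(-1,1))@W[:3,:3].T+W[:3,3]
def cloud(d,C):
    v,u=np.mgrid[0:480,0:640]; P=bydepth(np.c_[u.ravel(),v.ravel()],d.ravel(),C).reshape(480,640,3)
    P[d==0]=np.nan; return P
def save(n,p): cv2.imwrite('pics/'+n,p[:,:,::-1])
E
python3 - <<'E'
from h import *
s=arm.read_state(); print({k:np.round(v,3) for k,v in s.items()})
for n in ('side','top','wrist'):
    p,d=grab(n); save(n+'1.png',p); print(n,arm.camera_params(n))
E
```

```text
pics
{'clock': np.float64(0.0), 'joints': array([ 1.512e+00,  3.860e-01,  7.000e-03, -1.000e-03, -1.194e+00,
       -2.590e-01]), 'joint_vel': array([ 0.   , -0.   ,  0.001, -0.001, -0.001,  0.001]), 'joint_efforts': array([ 1.0000e-03, -3.9229e+01,  1.8840e+01,  4.1860e+00, -5.0000e-03,
        0.0000e+00]), 'position': array([195.101, 593.167, 230.232]), 'ee_rot': array([ 0.987, -0.158, -0.   ,  0.001]), 'contact_force': array([-0.044, -0.341, -0.469]), 'wrist_torque': array([-0.054, -0.019, -0.018]), 'gripper_width': np.float64(85.397)}
side {'fov_y': 49.57639465654504, 'cx': 319.5211130524884, 'cy': 241.98525358714193, 'k1': -0.08189078303486262, 'world_from_camera': array([[ 6.05473464e-01, -5.08827773e-01,  6.11960932e-01,
        -4.21275767e+02],
       [-7.95799568e-01, -3.77173816e-01,  4.73754114e-01,
        -6.56897260e+02],
       [-1.02436110e-02, -7.73843789e-01, -6.33293659e-01,
         1.00550963e+03],
       [ 0.00000000e+00,  0.00000000e+00,  0.00000000e+00,
         1.00000000e+00]])}
top {'fov_y': 57.806647896449725, 'cx': 323.87125570612386, 'cy': 238.88276377
[... 169 characters left out ...]
.29324198e-02, -1.53415291e-02,
         3.88246608e+01],
       [ 1.69381199e-02, -1.34075298e-01, -9.90826380e-01,
         1.12375938e+03],
       [ 0.00000000e+00,  0.00000000e+00,  0.00000000e+00,
         1.00000000e+00]])}
wrist {'fov_y': 69.86556275110607, 'cx': 320.64103195192274, 'cy': 239.06438626953184, 'k1': -0.02924095417341424, 'T_tool_cam': array([[ 7.79145111e-05, -9.52163874e-01, -3.05587877e-01,
         7.83257422e+01],
       [ 9.99999868e-01,  2.29500694e-04, -4.60122210e-04,
        -1.21637466e+00],
       [ 5.08244376e-04, -3.05587801e-01,  9.52163766e-01,
        -1.42925326e+02],
       [ 0.00000000e+00,  0.00000000e+00,  0.00000000e+00,
         1.00000000e+00]])}
```

View pics/top1.png

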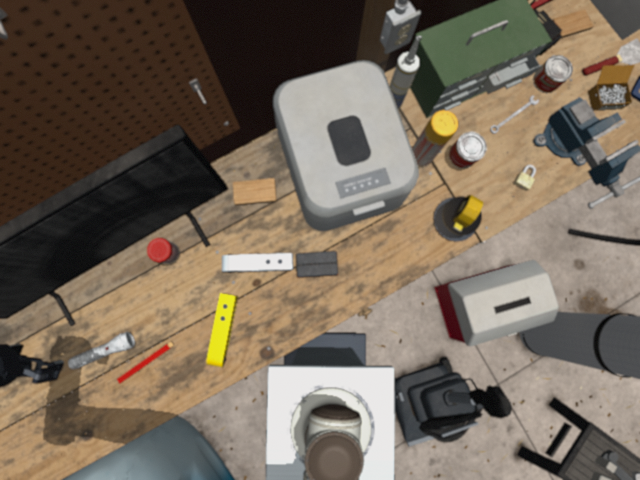

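View pics/side1.png

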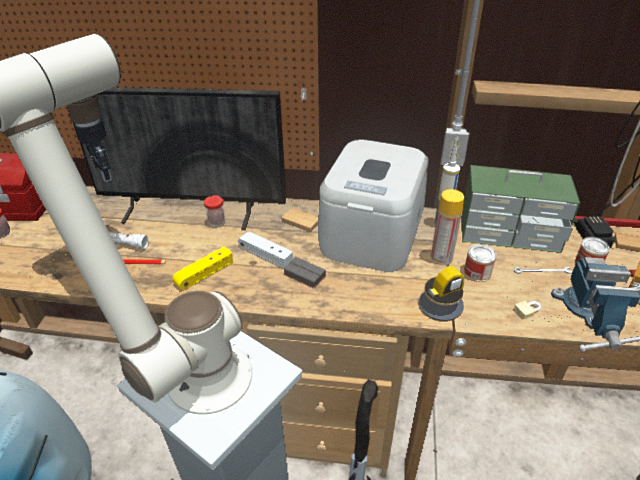

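View pics/wrist1.png

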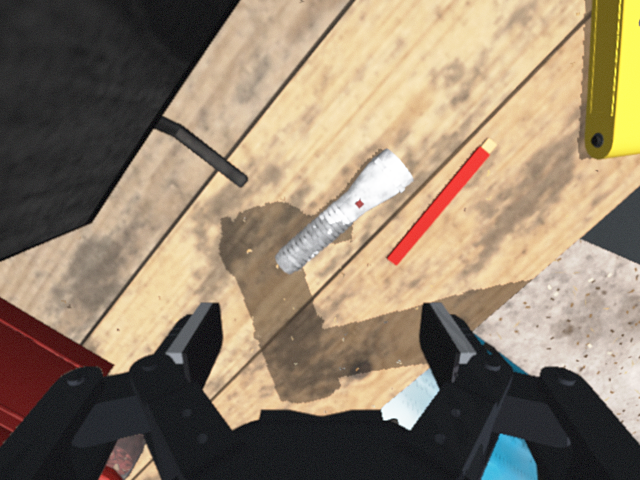

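Run:
```python
from h import *
p,d,C=load('top')
save('topc1.png',cv2.resize(p[225:305,205:345],None,fx=5,fy=5,interpolation=cv2.INTER_CUBIC))
save('topc2.png',cv2.resize(p[170:260,410:530],None,fx=6,fy=6,interpolation=cv2.INTER_CUBIC))
P=cloud(d,C)
for u,v in [(230,262),(257,262),(285,262),(317,264),(466,212),(440,220),(255,190),(161,250),(220,330),(350,140),(443,125),(467,150)]: print(u,v,np.round(P[v,u]))
p,d,C=load('side')
save('sidec1.png',cv2.resize(p[210:310,180:340],None,fx=5,fy=5,interpolation=cv2.INTER_CUBIC))
save('sidec2.png',cv2.resize(p[240:330,400:520],None,fx=6,fy=6,interpolation=cv2.INTER_CUBIC))
```

```text
230 262 [409. 256.  38.]
257 262 [410. 188.  40.]
285 262 [411. 119.  39.]
317 264 [408.  39.  25.]
466 212 [ 528. -314.  122.]
440 220 [ 528. -282.   14.]
255 190 [599. 203.  18.]
161 250 [432. 415.  84.]
220 330 [241. 274.  40.]
350 140 [650. -27. 256.]
443 125 [ 700. -233.  227.]
467 150 [ 700. -341.   71.]
```

View pics/topc1.png

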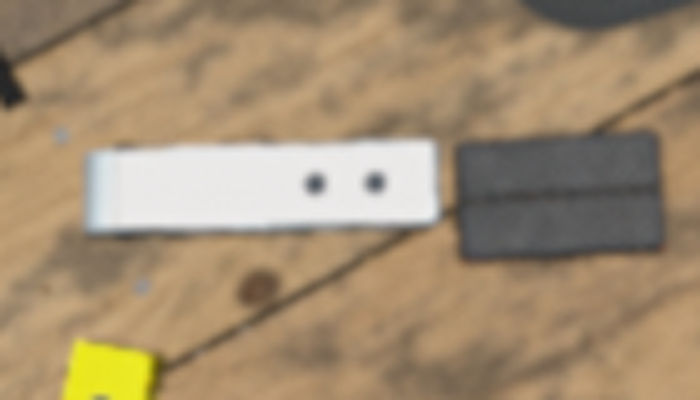

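View pics/sidec1.png

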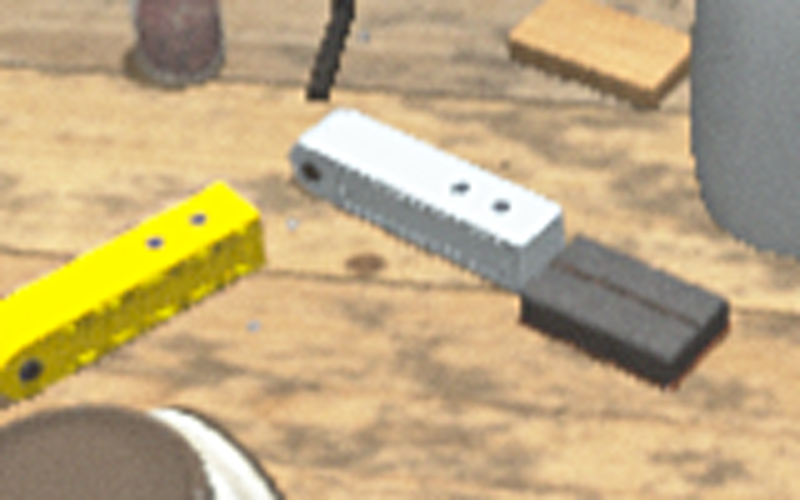

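View pics/topc2.png

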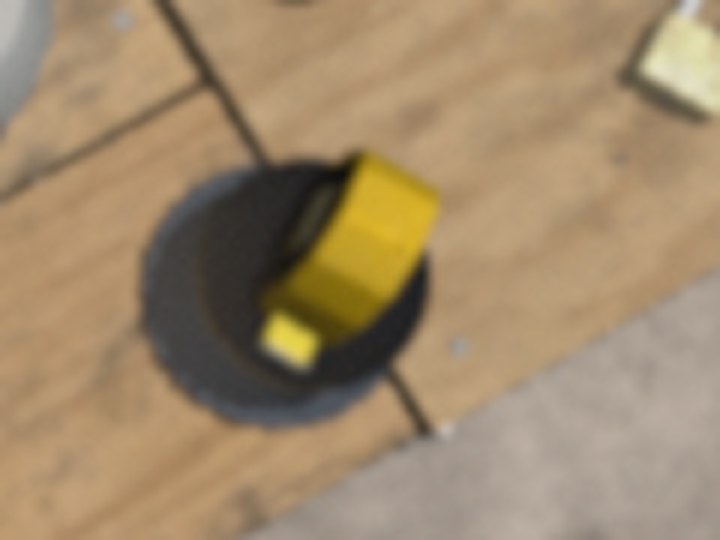

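View pics/sidec2.png

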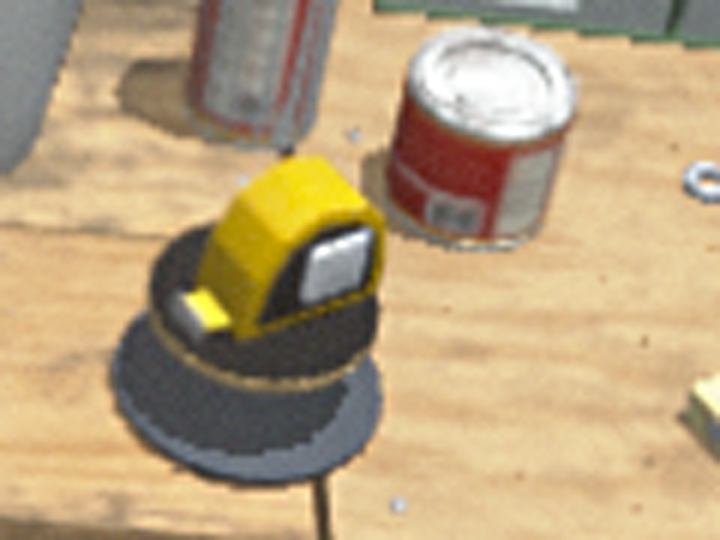

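```bash
cat > m1.py <<'E'
from h import *
def rect(name,P,m):
    Q=P[m]; Q=Q[np.isfinite(Q[:,0])]
    r=cv2.minAreaRect(Q[:,:2].astype(np.float32)); b=cv2.boxPoints(r)
    print(name,len(Q),'c',np.round(r[0],1),'sz',np.round(r[1],1),'ang',round(r[2],1),'z',np.round(np.percentile(Q[:,2],[2,50,98]),1)); print(np.round(b,1).tolist())
    return Q
E
python3 - <<'E'
from m1 import *
for n in('top','side'):
    p,d,C=load(n); P=cloud(d,C); hsv=cv2.cvtColor(p,cv2.COLOR_RGB2HSV)
    x,y,z=P[...,0],P[...,1],P[...,2]
    m=(x>370)&(x<450)&(y>80)&(y<300)&(z>34)&(z<46)&(hsv[...,1]<40)&(hsv[...,2]>150)
    Q=rect(n+' lever top',P,m)
    m=(x>340)&(x<480)&(y>-40)&(y<120)&(z>20)&(z<34)&(hsv[...,2]<120); rect('sander',P,m)
    m=(x>440)&(x<620)&(y<-220)&(y>-400)&(z>52)&(z<140)&(hsv[...,0]>18)&(hsv[...,0]<35)&(hsv[...,1]>150)
    rect('tape',P,m)
    rect('tape hi',P,m&(z>115))
    m=(x>440)&(x<620)&(y<-220)&(y>-400)&(z>56)&(z<64); rect('plate',P,m)
    m=(x>430)&(x<640)&(y<-180)&(y>-420)&(z>5)&(z<30); rect('foot',P,m)
    m=(x>400)&(y<140)&(y>-220)&(z>60)&(z<300); Q=rect('machine',P,m); print(Q.min(0),Q.max(0))
E
```

```text
top lever top 1116 c [411.1 190. ] sz [ 41.6 174.2] ang 2.4 z [35.7 40.9 44.8]
[[386.70001220703125, 276.20001220703125], [393.8999938964844, 102.19999694824219], [435.3999938964844, 103.9000015258789], [428.29998779296875, 277.8999938964844]]
sander 979 c [409.5  40.4] sz [ 60.7 104.5] ang 4.8 z [22.7 27.3 31.6]
[[374.79998779296875, 90.0], [383.6000061035156, -14.199999809265137], [444.1000061035156, -9.100000381469727], [435.29998779296875, 95.0]]
tape 541 c [ 529.7 -334.3] sz [53.2 75.8] ang 60.7 z [ 62.8 117.2 127. ]
[[483.6000061035156, -339.0], [549.7000122070312, -376.0], [575.7000122070312, -329.70001220703125], [509.6000061035156, -292.6000061035156]]
tape hi 297 c [ 539.4 -331.1] sz [37.4 50.8] ang 59.9 z [115.4 122.1 127.3]
[[508.1000061035156, -334.5], [552.0, -360.0], [570.7000122070312, -327.6000061035156], [526.7999877929688, -302.20001220703125]]
plate 591 c [ 528.7 -320.6] sz [95.6 89.6] ang 44.2 z [57.1 61.  63.8]
[[463.20001220703125, -321.79998779296875], [525.7000122070312, -386.0], [594.2000122070312, -319.29998779296875], [531.7000122070312, -255.1000061035156
[... 1428 characters left out ...]
4.7] sz [80.8 98.3] ang 2.5 z [56.4 60.  63.5]
[[476.79998779296875, -277.5], [481.20001220703125, -375.6000061035156], [561.7999877929688, -372.0], [557.5, -273.8999938964844]]
foot 725 c [ 551.2 -284.8] sz [186.5 211.4] ang 17.3 z [ 5.3 11.  17.5]
[[430.70001220703125, -211.5], [493.5, -413.3999938964844], [671.5999755859375, -358.1000061035156], [608.7999877929688, -156.1999969482422]]
machine 17525 c [793.9 -39.9] sz [359.9 626. ] ang 90.0 z [ 70.2 226.3 292.4]
[[480.8999938964844, -219.89999389648438], [1106.9000244140625, -219.89999389648438], [1106.9000244140625, 140.0], [480.8999938964844, 140.0]]
[ 480.92966554 -219.90469403   60.02433616] [1106.90876735  139.98932282  299.98425495]
```

```bash
cat > plan.py <<'E'
from h import *
def plan(wps,hand,step=0.048,turn=0.0,maxturn=0.14):
    """wps world mm; turn: total rotation about tool z spread evenly from start"""
    s=arm.read_state(); Rm=R.from_quat(s['ee_rot']); pos=np.array(s['position']); left=turn
    print('from',np.round(pos,1)); rows=[]
    for w in wps:
        w=np.array(w,float); n=max(1,int(np.ceil(np.linalg.norm(w-pos)/1000/step)));
        for i in range(n):
            t=np.clip(left,-maxturn,maxturn); left-=t
            dl=Rm.inv().apply((w-pos)/n/1000)
            rows.append([hand]+np.round(dl,4).tolist()+[0,0,round(t,3)])
            Rm=Rm*R.from_rotvec([0,0,t])
        pos=w
    print(len(rows)); print(str(rows).replace(' ',''))
E
python3 - <<'E'
from plan import *
plan([(330,200,330),(400,0,340),(460,-220,330),(520,-318,270)],1,turn=0.19)
E
```

```text
from [195.1 593.3 230.5]
22
[[1,0.0279,0.0368,-0.011,0,0,np.float64(0.14)],[1,0.0328,0.0326,-0.011,0,0,np.float64(0.05)],[1,0.0343,0.0309,-0.011,0,0,np.float64(0.0)],[1,0.0343,0.0309,-0.011,0,0,np.float64(0.0)],[1,0.0343,0.0309,-0.011,0,0,np.float64(0.0)],[1,0.0343,0.0309,-0.011,0,0,np.float64(0.0)],[1,0.0343,0.0309,-0.011,0,0,np.float64(0.0)],[1,0.0343,0.0309,-0.011,0,0,np.float64(0.0)],[1,0.0343,0.0309,-0.011,0,0,np.float64(0.0)],[1,0.0317,0.0281,-0.0019,0,0,np.float64(0.0)],[1,0.0317,0.0281,-0.0019,0,0,np.float64(0.0)],[1,0.0317,0.0281,-0.0019,0,0,np.float64(0.0)],[1,0.0317,0.0281,-0.0019,0,0,np.float64(0.0)],[1,0.0317,0.0281,-0.0019,0,0,np.float64(0.0)],[1,0.0319,0.0326,0.0021,0,0,np.float64(0.0)],[1,0.0319,0.0326,0.0021,0,0,np.float64(0.0)],[1,0.0319,0.0326,0.0021,0,0,np.float64(0.0)],[1,0.0319,0.0326,0.0021,0,0,np.float64(0.0)],[1,0.0319,0.0326,0.0021,0,0,np.float64(0.0)],[1,0.0334,0.0188,0.02,0,0,np.float64(0.0)],[1,0.0334,0.0188,0.02,0,0,np.float64(0.0)],[1,0.0334,0.0188,0.02,0,0,np.float64(0.0)]]
```

Call:
drive_tool(moves=[[[1,0.028,0.037,-0.011,0,0,0.14],[1,0.033,0.033,-0.011,0,0,0.05],[1,0.034,0.031,-0.011,0,0,0],[1,0.034,0.031,-0.011,0,0,0],[1,0.034,0.031,-0.011,0,0,0],[1,0.034,0.031,-0.011,0,0,0],[1,0.034,0.031,-0.011,0,0,0],[1,0.034,0.031,-0.011,0,0,0],[1,0.034,0.031,-0.011,0,0,0]]])

```text
clock: 1.05
position: [326.2, 187.5, 328.9]
ee_rot: [0.968, -0.251, 0.0, 0.007]
contact_force: [1.1, 0.4, -0.7]
gripper_width: 85.4
```

Run:
```python
from plan import *
s=arm.read_state();print(s['clock'],R.from_quat(s['ee_rot']).as_matrix().round(3),s['joints'].round(2))
plan([(400,0,340),(460,-220,330),(520,-318,270)],1,turn=0.0)
```

```text
1.05 [[ 0.874 -0.486 -0.003]
 [-0.486 -0.874 -0.013]
 [ 0.004  0.013 -1.   ]] [ 0.96 -0.12 -0.35  0.01 -1.35  0.1 ]
from [326.2 187.5 328.9]
13
[[1,0.0311,0.0256,-0.0018,0,0,np.float64(0.0)],[1,0.0311,0.0256,-0.0018,0,0,np.float64(0.0)],[1,0.0311,0.0256,-0.0018,0,0,np.float64(0.0)],[1,0.0311,0.0256,-0.0018,0,0,np.float64(0.0)],[1,0.0311,0.0256,-0.0018,0,0,np.float64(0.0)],[1,0.0318,0.0326,0.0025,0,0,np.float64(0.0)],[1,0.0318,0.0326,0.0025,0,0,np.float64(0.0)],[1,0.0318,0.0326,0.0025,0,0,np.float64(0.0)],[1,0.0318,0.0326,0.0025,0,0,np.float64(0.0)],[1,0.0318,0.0326,0.0025,0,0,np.float64(0.0)],[1,0.0333,0.0186,0.0204,0,0,np.float64(0.0)],[1,0.0333,0.0186,0.0204,0,0,np.float64(0.0)],[1,0.0333,0.0186,0.0204,0,0,np.float64(0.0)]]
```

Call:
drive_tool(moves=[[[1,0.031,0.026,-0.002,0,0,0],[1,0.031,0.026,-0.002,0,0,0],[1,0.031,0.026,-0.002,0,0,0],[1,0.031,0.026,-0.002,0,0,0],[1,0.031,0.026,-0.002,0,0,0],[1,0.032,0.033,0.002,0,0,0],[1,0.032,0.033,0.002,0,0,0],[1,0.032,0.033,0.002,0,0,0],[1,0.032,0.033,0.003,0,0,0],[1,0.032,0.033,0.003,0,0,0],[1,0.033,0.018,0.02,0,0,0],[1,0.033,0.018,0.02,0,0,0],[1,0.025,0.015,0.02,0,0,0],[1,0,0,0,0,0,0],[1,0,0,0,0,0,0]]])

```text
clock: 2.55
position: [515.4, -340.8, 268.7]
ee_rot: [0.967, -0.254, 0.002, 0.002]
contact_force: [0.4, 0.5, 0.3]
gripper_width: 85.2
```

Run:
```python
from m1 import *
p,d=grab('wrist'); save('wrist2.png',p); p,d,C=load('wrist'); P=cloud(d,C); hsv=cv2.cvtColor(p,cv2.COLOR_RGB2HSV)
s=arm.read_state();print(s['clock'],s['joints'].round(2),R.from_quat(s['ee_rot']).as_matrix().round(3))
x,y,z=P[...,0],P[...,1],P[...,2]
m=(x>440)&(x<620)&(y<-220)&(y>-400)&(z>52)&(z<140)&(hsv[...,0]>18)&(hsv[...,0]<35)&(hsv[...,1]>150)
rect('tape',P,m); rect('tape hi',P,m&(z>115))
for h in (70,80,90,100,110): rect('tape %d'%h,P,(x>440)&(x<620)&(y<-220)&(y>-400)&(z>h)&(z<130))
m=(x>440)&(x<620)&(y<-220)&(y>-400)&(z>56)&(z<64);rect('plate',P,m)
```

```text
2.6 [-0.32  0.35  0.04  0.   -1.26  1.38] [[ 0.871 -0.491  0.002]
 [-0.491 -0.871 -0.003]
 [ 0.003  0.002 -1.   ]]
tape 2970 c [ 536.4 -324.5] sz [44.1 85.8] ang 60.5 z [ 70.9 119.  125.1]
[[488.20001220703125, -322.6000061035156], [562.7999877929688, -364.79998779296875], [584.5999755859375, -326.3999938964844], [509.8999938964844, -284.20001220703125]]
tape hi 1920 c [ 540.1 -330.8] sz [35.2 49.1] ang 60.5 z [115.5 121.6 125.3]
[[510.1000061035156, -334.0], [552.7999877929688, -358.20001220703125], [570.2000122070312, -327.6000061035156], [527.4000244140625, -303.3999938964844]]
tape 70 3312 c [ 532.2 -328.5] sz [39.4 89.1] ang 61.6 z [ 75.5 119.2 125.1]
[[483.6000061035156, -324.70001220703125], [562.0, -367.0], [580.7000122070312, -332.29998779296875], [502.29998779296875, -290.0]]
tape 80 3228 c [ 540.7 -332.8] sz [39.5 69.4] ang 60.7 z [ 86.  119.4 125.2]
[[500.79998779296875, -333.0], [561.4000244140625, -367.0], [580.7000122070312, -332.5], [520.0999755859375, -298.6000061035156]]
tape 90 3117 c [ 539.9 -332.3] sz [39.5 67.5] ang 60.6 z [ 94.9 119.7 125.2]
[[500.79998779296875, -333.0], [559.7000122070312, -366.0], [579.0, -331.6000061035156], [520.2000122070312, -298.5]]
tape 100 2953 c [ 539.7 -332.6] sz [39.4 64.1] ang 61.6 z [102.9 120.1 125.2]
[[502.1000061035156, -334.70001220703125], [558.5999755859375, -365.20001220703125], [577.2999877929688, -330.5], [520.7999877929688, -300.0]]
tape 110 2473 c [ 540.7 -331.6] sz [36.4 54.3] ang 61.3 z [110.8 121.1 125.3]
[[508.20001220703125, -334.5], [555.7999877929688, -360.70001220703125], [573.2999877929688, -328.70001220703125], [525.7000122070312, -302.6000061035156]]
plate 3580 c [ 531.9 -323. ] sz [98.5 99.2] ang 60.7 z [58.8 60.4 62. ]
[[464.5, -341.70001220703125], [551.0, -390.20001220703125], [599.2000122070312, -304.29998779296875], [512.7000122070312, -255.8000030517578]]
```

View pics/wrist2.png

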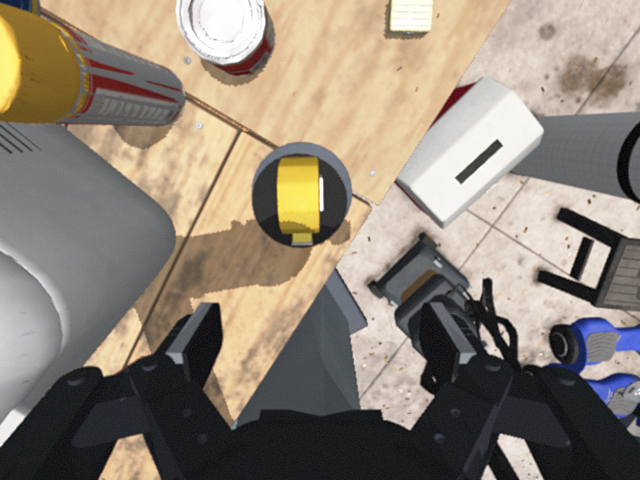

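Call:
drive_tool(moves=[[[1,0.009,-0.01,0.025,0,0,0],[1,0.008,-0.01,0.035,0,0,0],[1,0,0,0.04,0,0,0],[1,0,0,0.025,0,0,0],[1,0,0,0,0,0,0]]])

```text
clock: 3.1
position: [543.3, -327.6, 149.6]
ee_rot: [0.968, -0.251, 0.009, 0.002]
contact_force: [-0.4, 0.7, 1.1]
gripper_width: 85.3
```

```bash
cat > lvl.py <<'E'
from plan import *
def lvl(yaw_deg=None):
    s=arm.read_state(); Rm=R.from_quat(s['ee_rot']); M=Rm.as_matrix()
    yaw=np.degrees(np.arctan2(M[1,0],M[0,0])); print('t',s['clock'],'pos',s['position'].round(1),'yaw_x',yaw.round(2),'w',round(float(s['gripper_width']),2),'F',s['contact_force'].round(1))
    y=np.radians(yaw if yaw_deg is None else yaw_deg)
    T=R.from_matrix(np.c_[[np.cos(y),np.sin(y),0],[np.sin(y),-np.cos(y),0],[0,0,-1]])
    print('turn to level',(Rm.inv()*T).as_rotvec().round(3)); return Rm
def to(x,y,z,yaw=None):
    Rm=lvl(yaw); s=arm.read_state(); print('shift mm',Rm.inv().apply(np.array([x,y,z])-s['position']).round(1))
E
python3 - <<'E'
from lvl import *
to(540.3,-331.5,74)
E
```

```text
t 3.1 pos [ 543.3 -327.6  149.6] yaw_x -29.08 w 85.33 F [-0.4  0.7  1.1]
turn to level [-0.    -0.019  0.   ]
shift mm [-2.2  4.9 75.6]
```

Call:
drive_tool(moves=[[[1,-0.001,0.005,0.015,0,-0.019,0.005],[1,0,0,0.02,0,0,0],[1,0,0,0.02,0,0,0],[1,0,0,0.02,0,0,0],[1,0,0,0,0,0,0]]])

```text
clock: 3.6
position: [545.0, -332.4, 82.0]
ee_rot: [0.968, -0.252, 0.007, 0.001]
contact_force: [-0.0, 0.5, -0.0]
gripper_width: 85.2
```

Run:
```python
from lvl import *
to(540.3,-331.5,74)
```

```text
t 3.6 pos [ 545.  -332.4   82. ] yaw_x -29.18 w 85.16 F [-0.   0.5 -0. ]
turn to level [-0.003 -0.014  0.   ]
shift mm [-4.7  1.5  7.9]
```

Call:
drive_tool(moves=[[[1,-0.005,0.001,0.007,0,-0.014,0],[1,0,0,0,0,0,0],[0.2,0,0,0,0,0,0],[0.2,0,0,0,0,0,0],[0.2,0,0,0,0,0,0],[0.2,0,0,0,0,0,0],[0.2,0,0,0,0,0,0],[0.2,0,0,0,0,0,0],[0.2,0,0,0,0,0,0]]])

```text
clock: 4.5
position: [543.2, -332.3, 81.4]
ee_rot: [0.968, -0.251, 0.005, -0.001]
contact_force: [-0.3, -0.4, -0.1]
gripper_width: 35.4
```

Run:
```python
from lvl import *
lvl()
```

```text
t 4.5 pos [ 543.2 -332.3   81.4] yaw_x -29.13 w 35.38 F [-0.3 -0.4 -0.1]
turn to level [-0.004 -0.01   0.   ]
```

Run:
```python
from plan import *
plan([(543,-332,170)],0.2,step=.03)
plan([(543,-332,170),(430,-310,170),(405,-140,120)],0.2,step=.045,turn=1.05)
p,d,C=load('top'); P=cloud(d,C); x,y,z=P[...,0],P[...,1],P[...,2]
m=(x<760)&(x>450)&(y<180)&(y>-220)&(z>150)&(z<280); r=cv2.minAreaRect(P[m][:,:2].astype(np.float32)); print(np.round(cv2.boxPoints(r)))
```

```text
from [ 543.2 -332.3   81.4]
3
[[0.2,0.0002,-0.0002,-0.0295,0,0,np.float64(0.0)],[0.2,0.0002,-0.0002,-0.0295,0,0,np.float64(0.0)],[0.2,0.0002,-0.0002,-0.0295,0,0,np.float64(0.0)]]
from [ 543.2 -332.3   81.4]
9
[[0.2,0.0003,-0.0003,-0.0443,0,0,np.float64(0.14)],[0.2,0.0002,-0.0003,-0.0443,0,0,np.float64(0.14)],[0.2,-0.0318,0.0215,-0.0004,0,0,np.float64(0.14)],[0.2,-0.0284,0.0258,-0.0004,0,0,np.float64(0.14)],[0.2,-0.0246,0.0295,-0.0004,0,0,np.float64(0.14)],[0.2,-0.042,-0.0091,0.0124,0,0,np.float64(0.14)],[0.2,-0.0429,-0.0032,0.0124,0,0,np.float64(0.14)],[0.2,-0.0429,0.0029,0.0124,0,0,np.float64(0.07)],[0.2,-0.0426,0.0058,0.0124,0,0,np.float64(0.0)]]
[[ 489.  141.]
 [ 490. -220.]
 [ 760. -220.]
 [ 760.  142.]]
```

Call:
drive_tool(moves=[[[0.2,0,0,-0.015,0,0,0],[0.2,0,0,-0.035,0,0,0],[0.2,0,0,-0.04,0,0,0]]])

```text
clock: 4.8
position: [537.3, -329.9, 164.3]
ee_rot: [0.968, -0.252, -0.005, -0.003]
contact_force: [0.5, -0.3, -2.5]
gripper_width: 35.4
```

Run:
```python
from lvl import *
lvl()
plan([(430,-310,170),(405,-140,110)],0.2,step=.04,turn=1.05)
```

```text
t 4.8 pos [ 537.3 -329.9  164.3] yaw_x -29.24 w 35.39 F [ 0.5 -0.3 -2.5]
turn to level [-0.002  0.011 -0.   ]
from [ 537.3 -329.9  164.3]
8
[[0.2,-0.0345,0.0117,-0.0016,0,0,np.float64(0.14)],[0.2,-0.0325,0.0164,-0.0016,0,0,np.float64(0.14)],[0.2,-0.0299,0.0208,-0.0016,0,0,np.float64(0.14)],[0.2,-0.0301,-0.0163,0.0123,0,0,np.float64(0.14)],[0.2,-0.0321,-0.012,0.0123,0,0,np.float64(0.14)],[0.2,-0.0335,-0.0074,0.0123,0,0,np.float64(0.14)],[0.2,-0.0342,-0.0026,0.0123,0,0,np.float64(0.14)],[0.2,-0.0342,0.0022,0.0123,0,0,np.float64(0.07)]]
```

Call:
drive_tool(moves=[[[0.2,-0.034,0.012,-0.002,0,0,0.14],[0.2,-0.032,0.016,-0.002,0,0,0.14],[0.2,-0.03,0.021,-0.002,0,0,0.14],[0.2,-0.03,-0.016,0.01,0,0,0.14],[0.2,-0.032,-0.012,0.01,0,0,0.14],[0.2,-0.033,-0.007,0.01,0,0,0.14],[0.2,-0.034,-0.003,0.01,0,0,0.14],[0.2,-0.025,0.002,0.01,0,0,0.07],[0.2,0,0,0,0,0,0]]])

```text
clock: 5.7
position: [407.1, -147.9, 124.2]
ee_rot: [-0.696, 0.718, 0.0, 0.002]
contact_force: [-0.4, 0.2, -2.8]
gripper_width: 35.0
```

Run:
```python
from lvl import *
to(405,-140,25,-90)
```

```text
t 5.7 pos [ 407.1 -147.9  124.2] yaw_x -91.82 w 34.96 F [-0.4  0.2 -2.8]
turn to level [-0.002  0.003 -0.032]
shift mm [-7.5  2.6 99.2]
```

Call:
drive_tool(moves=[[[0.2,0,0,0.02,0,0,0],[0.2,0,0,0.03,0,0,0],[0.2,0,0,0.025,0,0,0],[0.2,0,0,0.015,0,0,0],[0.2,0,0,0.008,0,0,0]]])

```text
clock: 6.2
position: [411.2, -147.9, 25.7]
ee_rot: [-0.698, 0.716, -0.003, 0.005]
contact_force: [-0.1, 0.2, -2.0]
gripper_width: 34.9
```

Run:
```python
from lvl import *
to(405,-140,22,-90)
```

```text
t 6.2 pos [ 411.2 -147.9   25.7] yaw_x -91.48 w 34.9 F [-0.1  0.2 -2. ]
turn to level [-0.011  0.003 -0.026]
shift mm [-7.7  6.5  3.6]
```

Call:
drive_tool(moves=[[[0.2,0,0,0.003,-0.011,0.003,0],[0.2,0,0,0.003,0,0,0],[0.2,0,0,0.003,0,0,0]]])

```text
clock: 6.5
position: [411.1, -148.2, 21.3]
ee_rot: [-0.699, 0.715, 0.001, -0.003]
contact_force: [-10.7, 7.2, 35.5]
gripper_width: 35.3
```

Run:
```python
from lvl import *
to(405,-140,22,-90)
```

```text
t 6.5 pos [ 411.1 -148.2   21.3] yaw_x -91.33 w 35.34 F [-10.7   7.2  35.5]
turn to level [ 0.006 -0.002 -0.023]
shift mm [-8.   6.3 -0.7]
```

Call:
drive_tool(moves=[[[0.2,0,0,-0.001,0,0,0],[0.75,0,0,0,0,0,0],[0.75,0,0,0,0,0,0],[0.75,0,0,0,0,0,0],[0.75,0,0,0,0,0,0]]])

```text
clock: 7.0
position: [415.6, -148.6, 26.4]
ee_rot: [-0.699, 0.715, -0.003, 0.001]
contact_force: [0.2, -0.0, -0.2]
gripper_width: 64.0
```

Run:
```python
from plan import *
from lvl import *
lvl()
p,d=grab('side'); save('side3.png',p)
plan([(405,-150,180),(385,20,260),(400,215,240)],1,step=.048,turn=-0.07)
```

```text
t 7.0 pos [ 415.6 -148.6   26.4] yaw_x -91.23 w 64.04 F [ 0.2 -0.  -0.2]
turn to level [-0.005 -0.003  0.   ]
from [ 415.6 -148.6   26.4]
13
[[1,0.0005,0.0024,-0.0384,0,0,np.float64(-0.07)],[1,0.0003,0.0025,-0.0384,0,0,np.float64(0.0)],[1,0.0003,0.0025,-0.0384,0,0,np.float64(0.0)],[1,0.0003,0.0025,-0.0384,0,0,np.float64(0.0)],[1,-0.0426,0.0028,-0.0201,0,0,np.float64(0.0)],[1,-0.0426,0.0028,-0.0201,0,0,np.float64(0.0)],[1,-0.0426,0.0028,-0.0201,0,0,np.float64(0.0)],[1,-0.0426,0.0028,-0.0201,0,0,np.float64(0.0)],[1,-0.0388,-0.0049,0.0039,0,0,np.float64(0.0)],[1,-0.0388,-0.0049,0.0039,0,0,np.float64(0.0)],[1,-0.0388,-0.0049,0.0039,0,0,np.float64(0.0)],[1,-0.0388,-0.0049,0.0039,0,0,np.float64(0.0)],[1,-0.0388,-0.0049,0.0039,0,0,np.float64(0.0)]]
```

View pics/side3.png

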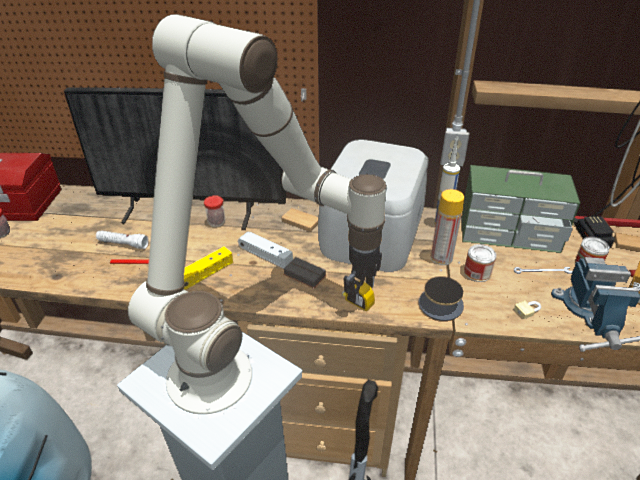

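Call:
drive_tool(moves=[[[0.75,0,0.002,-0.02,0,0,0],[0.75,0,0.002,-0.04,0,0,0],[0.75,0,0.002,-0.045,0,0,0],[0.75,0,0.003,-0.045,0,0,-0.07],[0.75,-0.043,0.003,-0.02,0,0,0],[0.75,-0.043,0.003,-0.02,0,0,0],[0.75,-0.043,0.003,-0.02,0,0,0],[0.75,-0.043,0.003,-0.02,0,0,0],[0.75,-0.042,-0.004,0.004,0,0,0],[0.75,-0.042,-0.004,0.004,0,0,0],[0.75,-0.042,-0.004,0.004,0,0,0],[0.75,-0.042,-0.004,0.004,0,0,0],[0.75,-0.03,-0.004,0.004,0,0,0],[0.75,0,0,0,0,0,0],[0.75,0,0,0,0,0,0]]])

```text
clock: 8.55
position: [394.5, 235.5, 243.6]
ee_rot: [0.723, -0.691, -0.0, -0.001]
contact_force: [0.3, 0.3, 0.3]
gripper_width: 64.1
```

Run:
```python
from m1 import *
from lvl import lvl
lvl()
p,d=grab('wrist'); save('wrist4.png',p); p,d,C=load('wrist'); P=cloud(d,C); hsv=cv2.cvtColor(p,cv2.COLOR_RGB2HSV)
x,y,z=P[...,0],P[...,1],P[...,2]
m=(x>350)&(x<470)&(y>90)&(y<320)&(z>37)&(z<44)&(hsv[...,1]<60)&(hsv[...,2]>120)
rect('lever',P,m);
```

```text
t 8.55 pos [394.5 235.5 243.6] yaw_x -87.38 w 64.05 F [0.3 0.3 0.3]
turn to level [-0.001  0.002 -0.   ]
lever 7009 c [410.3 189.5] sz [ 41.6 173.4] ang 2.4 z [38.4 40.4 41.9]
[[385.8999938964844, 275.29998779296875], [393.1000061035156, 102.0999984741211], [434.70001220703125, 103.80000305175781], [427.3999938964844, 277.0]]
```

View pics/wrist4.png

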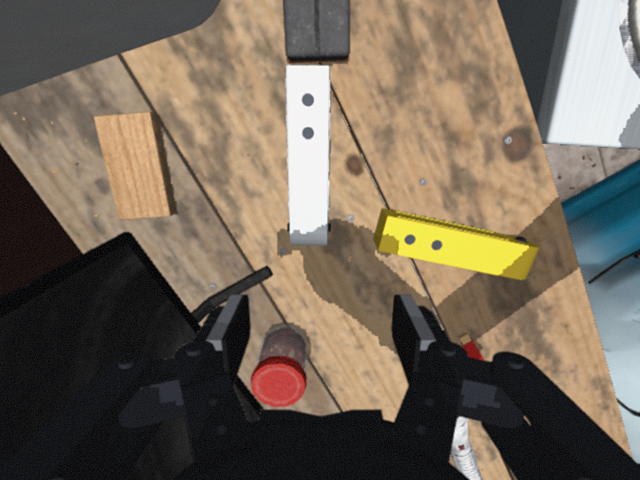

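Run:
```python
from m1 import *
from lvl import to
p,d,C=load('wrist')
save('wc4.png',cv2.resize(p[205:255,270:350],None,fx=8,fy=8,interpolation=cv2.INTER_CUBIC))
print(onplane([(289.5,228),(331,228)],C,20).round(1))
to(407.2,262.9,120,-87.6)
```

```text
[[428.6 265.3  20. ]
 [382.6 263.2  20. ]]
t 8.6 pos [394.6 235.2 243.6] yaw_x -87.41 w 64.35 F [0.1 0.9 0.4]
turn to level [-0.002  0.002  0.003]
shift mm [-26.8 -13.7 123.6]
```

View pics/wc4.png

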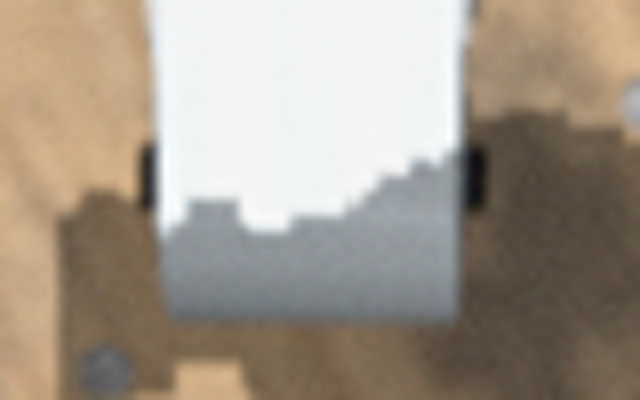

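Call:
drive_tool(moves=[[[0.75,-0.014,-0.006,0.02,0,0,0],[0.75,-0.013,-0.006,0.035,0,0,0],[0.75,0,0,0.04,0,0,0],[0.75,0,0,0.04,0,0,0],[0.75,0,0,0.02,0,0,0],[0.75,0,0,0,0,0,0]]])

```text
clock: 9.2
position: [408.9, 259.2, 87.6]
ee_rot: [0.72, -0.694, -0.0, -0.006]
contact_force: [0.5, 0.8, 0.8]
gripper_width: 64.3
```

Run:
```python
from lvl import to
to(406.3,263.7,1,-87.6)
```

```text
t 9.2 pos [408.9 259.2  87.6] yaw_x -87.89 w 64.27 F [0.5 0.8 0.8]
turn to level [-0.008  0.008 -0.005]
shift mm [-3.9  3.1 86.6]
```

Call:
drive_tool(moves=[[[0.75,-0.004,0.002,0.015,-0.008,0.008,0],[0.75,0,0,0.025,0,0,0],[0.75,0,0,0.02,0,0,0],[0.75,0,0,0.012,0,0,0],[0.75,0,0,0,0,0,0]]])

```text
clock: 9.7
position: [411.7, 263.2, 20.6]
ee_rot: [0.719, -0.695, 0.0, -0.006]
contact_force: [0.4, -0.6, -0.5]
gripper_width: 63.9
```

Run:
```python
from lvl import to
to(406.3,263.7,1,-87.6)
```

```text
t 9.7 pos [411.7 263.2  20.6] yaw_x -88.12 w 63.92 F [ 0.4 -0.6 -0.5]
turn to level [-0.009  0.008 -0.009]
shift mm [-0.6  5.5 19.6]
```

Call:
drive_tool(moves=[[[0.75,0,0.005,0.006,-0.009,0.008,-0.009],[0.75,0,0.002,0.007,-0.005,0,0],[0.75,0,0,0.005,0,0,0],[0.75,0,0,0,0,0,0]]])

```text
clock: 10.1
position: [406.4, 264.3, 5.4]
ee_rot: [0.722, -0.692, -0.002, -0.001]
contact_force: [0.1, -0.4, -0.2]
gripper_width: 64.1
```

Run:
```python
from lvl import *
to(406.3,263.7,1,-87.6)
p,d=grab('wrist'); save('wrist5.png',p)
```

```text
t 10.1 pos [406.4 264.3   5.4] yaw_x -87.61 w 64.06 F [ 0.1 -0.4 -0.2]
turn to level [ 0.001  0.005 -0.   ]
shift mm [0.6 0.1 4.4]
```

View pics/wrist5.png

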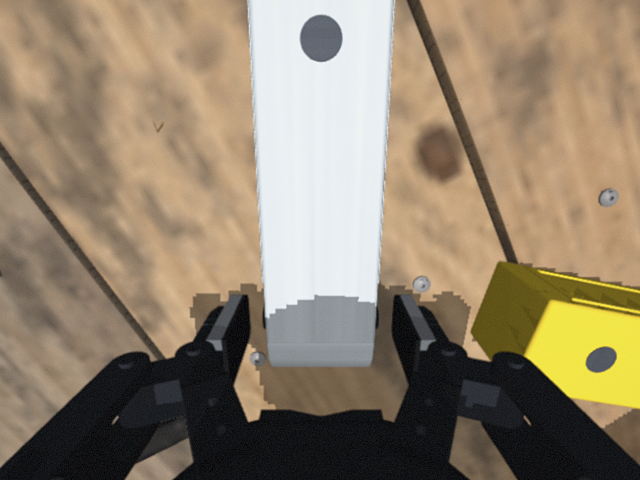

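Call:
drive_tool(moves=[[[0.75,0,0,0.004,0,0.005,0],[0.75,0,0,0.003,0,0,0],[0.4,0,0,0,0,0,0],[0.4,0,0,0,0,0,0],[0.4,0,0,0,0,0,0],[0.4,0,0,0,0,0,0],[0.4,0,0,0,0,0,0]]])

```text
clock: 10.85
position: [406.8, 264.9, -0.9]
ee_rot: [0.722, -0.692, 0.0, -0.0]
contact_force: [0.3, -0.3, 1.1]
gripper_width: 45.9
```

Run:
```python
from lvl import *
to(406.3,263.7,1,-87.6)
p,d=grab('wrist'); save('wrist6.png',p)
```

```text
t 10.85 pos [406.8 264.9  -0.9] yaw_x -87.58 w 45.86 F [ 0.3 -0.3  1.1]
turn to level [-0.  0.  0.]
shift mm [ 1.2  0.6 -1.9]
```

View pics/wrist6.png

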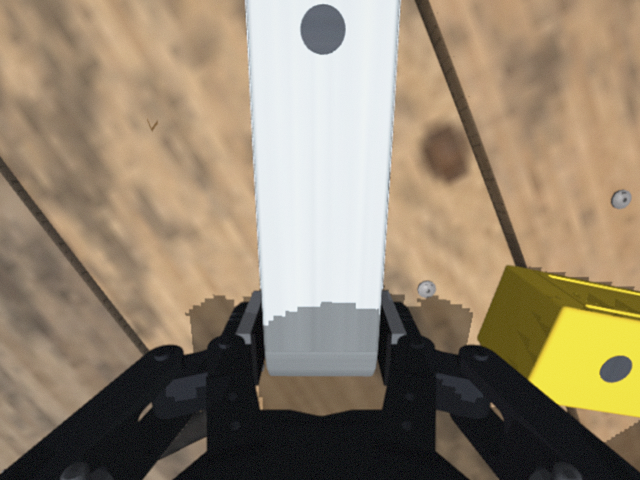

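Call:
drive_tool(moves=[[[0.4,0,0,-0.005,0,0,0],[0.4,0,0,-0.01,0,0,0],[0.4,0,0,-0.015,0,0,0],[0.4,0,0,-0.02,0,0,0],[0.4,0,0,-0.02,0,0,0],[0.4,0,0,-0.02,0,0,0]]])

```text
clock: 11.5
position: [403.4, 261.7, 89.4]
ee_rot: [0.721, -0.693, -0.001, 0.006]
contact_force: [1.0, 0.3, -4.7]
gripper_width: 45.6
```

Run:
```python
from lvl import *
to(406.3,263.7,250,-87.6)
p,d=grab('wrist'); save('wrist7.png',p)
p,d=grab('side'); save('side7.png',p[100:400,100:500])
```

```text
t 11.5 pos [403.4 261.7  89.4] yaw_x -87.79 w 45.6 F [ 1.   0.3 -4.7]
turn to level [ 0.009 -0.007 -0.003]
shift mm [  -0.9   -1.5 -160.6]
```

View pics/side7.png

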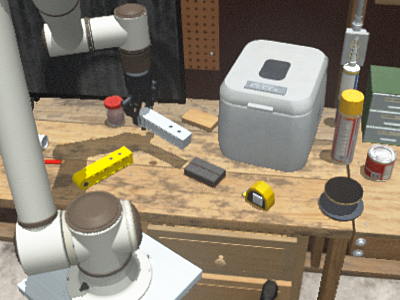

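Lever held level (side crop, lever around (165,128)). Continue lifting to ~260.

Call:
drive_tool(moves=[[[0.4,0,0,-0.01,0.009,-0.007,0],[0.4,0,0,-0.02,0,0,0],[0.4,0,0,-0.025,0,0,0],[0.4,0,0,-0.025,0,0,0],[0.4,0,0,-0.025,0,0,0],[0.4,0,0,-0.025,0,0,0],[0.4,0,0,-0.02,0,0,0],[0.4,0,0,-0.01,0,0,0],[0.4,0,0,-0.005,0,0,0],[0.4,0,0,0,0,0,0],[0.4,0,0,0,0,0,0]]])

```text
clock: 12.7
position: [397.1, 256.6, 252.4]
ee_rot: [0.719, -0.695, -0.003, 0.007]
contact_force: [0.4, -0.5, -5.0]
gripper_width: 45.9
```

Run:
```python
from lvl import *
to(406.3,263.7,255,-87.6)
p,d=grab('wrist'); save('wrist8.png',p)
```

```text
t 12.7 pos [397.1 256.6 252.4] yaw_x -88.09 w 45.89 F [ 0.4 -0.5 -5. ]
turn to level [ 0.014 -0.005 -0.009]
shift mm [-6.7 -9.4 -2.8]
```

View pics/wrist8.png

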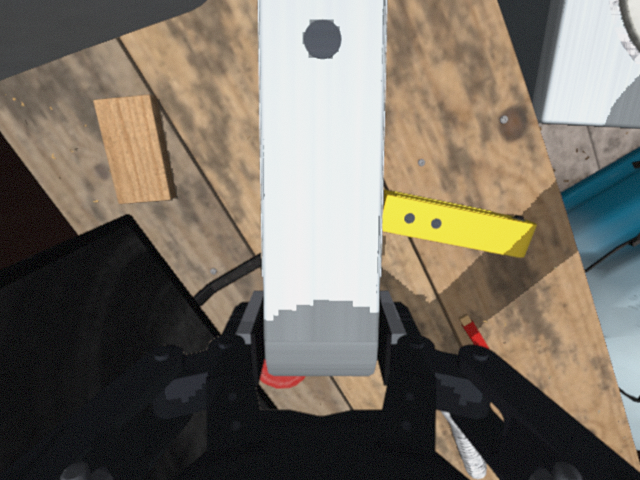

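Call:
drive_tool(moves=[[[0.54,0,0,0,0.014,-0.005,0],[0.545,0,0,0,0,0,0],[0.55,0,0,0,0,0,0],[0.553,0,0,0,0,0,0],[0.553,0,0,0,0,0,0],[0.553,0,0,0,0,0,0]]])

```text
clock: 13.35
position: [396.0, 255.7, 249.2]
ee_rot: [0.719, -0.695, 0.001, 0.003]
contact_force: [-0.4, 2.1, -4.3]
gripper_width: 47.5
```

Run:
```python
from lvl import *
lvl()
p,d=grab('wrist'); save('wrist9.png',p)
```

```text
t 13.35 pos [396.  255.7 249.2] yaw_x -88.1 w 47.47 F [-0.4  2.1 -4.3]
turn to level [ 0.003 -0.005 -0.   ]
```

View pics/wrist9.png

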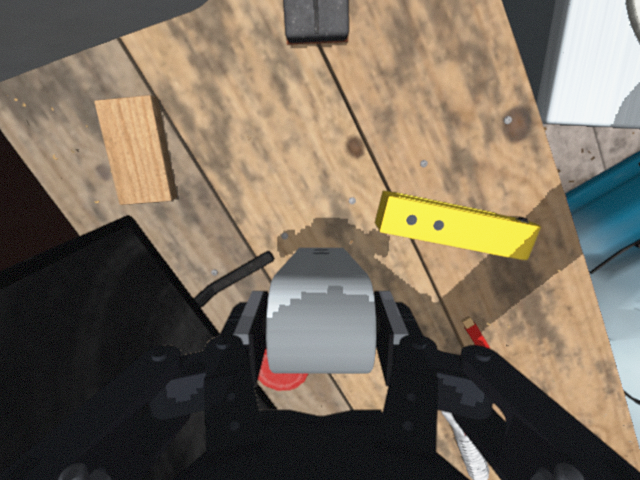

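```bash
cat > ang.py <<'E'
from lvl import *
def ang(tag):
    s=arm.read_state(); pos=s['position']
    for n in ('side','wrist'):
        p,d=grab(n); p,d,C=load(n); P=cloud(d,C); hsv=cv2.cvtColor(p,cv2.COLOR_RGB2HSV)
        x,y,z=P[...,0],P[...,1],P[...,2]
        m=(abs(x-pos[0])<90)&(abs(y-pos[1])<90)&(z>pos[2]-155)&(z<pos[2]-5)&(hsv[...,1]<60)&(hsv[...,2]>70)
        m=cv2.erode(m.astype(np.uint8),np.ones((3,3)))>0
        Q=P[m]; 
        print(n,len(Q))
        if len(Q)>50:
            u0=np.argwhere(m).mean(0).astype(int)
            # z-binned mean
            for h in np.arange(pos[2]-150,pos[2],20):
                q=Q[(Q[:,2]>h)&(Q[:,2]<h+20)]
                if len(q)>15: print(int(h+10-pos[2]),len(q),(q.mean(0)-pos).round(1), (np.percentile(q,5,axis=0)-pos).round(1)[:2],(np.percentile(q,95,axis=0)-pos).round(1)[:2])
        if n=='side':
            v,u=np.argwhere(m).mean(0).astype(int) if m.any() else (240,320)
            save(tag+'.png',cv2.resize(p[max(0,v-60):v+60,max(0,u-70):u+70],None,fx=5,fy=5,interpolation=cv2.INTER_CUBIC))
E
python3 - <<'E'
from ang import *
ang('ang9')
E
```

```text
side 564
-140 22 [  -9.3    6.9 -133.8] [-24.    1.1] [10.3 29.5]
-120 80 [ -17.8   11.2 -120.9] [-25.4  -1.8] [ 5.  31.8]
-100 76 [-15.1   8.7 -99.7] [-25.5  -5.1] [ 9.8 27.4]
-80 85 [-14.8   3.9 -79.4] [-24.7  -9.2] [10.9 25.3]
-60 102 [-13.4  -0.3 -59.8] [-24.3 -11.5] [10.7 22. ]
-40 106 [-13.4  -2.7 -39.6] [-24.4 -14.5] [10.1 19.4]
-20 90 [-13.5  -6.4 -20.4] [-23.7 -17. ] [ 9.6 15.8]
wrist 2492
-140 65 [   0.2   -8.6 -133.6] [-16.   -9.2] [15.5 -8. ]
-120 136 [  -1.3   -9.8 -120.3] [-17.3 -11. ] [17.  -8.8]
-100 211 [  0.3 -11.4 -99.5] [-16.4 -12.6] [ 16.8 -10.5]
-80 247 [ -0.  -13.2 -78.4] [-16.8 -14.1] [ 17.3 -12.1]
-60 399 [  0.1 -14.7 -59.6] [-16.3 -15.7] [ 17.  -13.8]
-40 561 [  0.4 -16.4 -39.6] [-16.2 -17.4] [ 17.3 -15.3]
-20 741 [  0.9 -18.  -19.6] [-15.7 -19. ] [ 17.6 -17. ]
0 132 [  1.7 -18.9  -8.5] [-15.1 -19.6] [ 17.9 -18.3]
```

View pics/ang9.png

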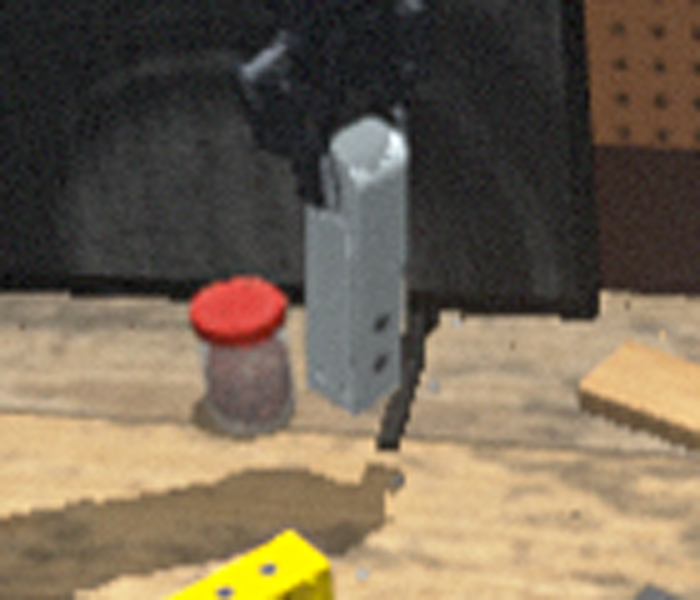

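Call:
drive_tool(moves=[[[0.555,0.003,0,0,0,0,0],[0.555,-0.003,0,0,0,0,0],[0.556,0.003,0,0,0,0,0],[0.556,-0.003,0,0,0,0,0],[0.556,0,0,0,0,0,0],[0.556,0,0,0,0,0,0]]])

```text
clock: 14.1
position: [395.7, 254.3, 249.2]
ee_rot: [0.719, -0.695, 0.001, 0.004]
contact_force: [0.1, -0.2, -4.0]
gripper_width: 47.6
```

Run:
```python
from ang import *
lvl(); ang('ang10')
```

```text
t 14.1 pos [395.7 254.3 249.2] yaw_x -88.11 w 47.63 F [ 0.1 -0.2 -4. ]
turn to level [ 0.005 -0.008 -0.   ]
side 600
-140 32 [-1.130e+01  1.000e-01 -1.337e+02] [-24.3  -9. ] [ 9.  22.3]
-120 86 [ -15.2    2.1 -120.5] [-24.4 -10.7] [11.4 24.5]
-100 90 [ -13.4   -2.5 -100. ] [-25.  -12.5] [12.7 20.5]
-80 83 [-16.1  -1.9 -78.9] [-24.7 -13.1] [ 8.2 18.9]
-60 98 [-13.6  -4.3 -59.7] [-24.3 -15.7] [ 8.8 19.2]
-40 106 [-13.7  -6.8 -40. ] [-24.6 -17.8] [ 9.1 15.1]
-20 101 [-12.3  -9.1 -20.9] [-23.7 -18.7] [10.5 14.8]
wrist 2465
-140 83 [   0.4   -9.  -134. ] [-15.7  -9.7] [16.2 -8.3]
-120 135 [   0.   -10.1 -119.9] [-16.8 -11. ] [16.9 -9.1]
-100 203 [   0.9  -11.6 -100.2] [-15.8 -12.5] [ 16.9 -10.7]
-80 258 [  0.  -13.3 -78.3] [-16.2 -14.2] [ 17.3 -12.2]
-60 405 [  0.9 -14.7 -59.4] [-16.1 -15.6] [ 17.3 -13.8]
-40 512 [  0.9 -16.2 -39.3] [-16.  -17.2] [ 17.6 -15.3]
-20 742 [  0.8 -17.8 -19.4] [-16.  -18.7] [ 17.9 -16.8]
0 127 [ -0.2 -18.7  -8.3] [-16.  -19.3] [ 17.2 -18. ]
```

Call:
drive_tool(moves=[[[0.557,0.01,0,0,0,0,0],[0.557,-0.01,0,0,0,0,0],[0.557,0.01,0,0,0,0,0],[0.557,-0.01,0,0,0,0,0],[0.557,0.006,0,0,0,0,0],[0.557,-0.006,0,0,0,0,0],[0.557,0,0,0,0,0,0],[0.557,0,0,0,0,0,0]]])

```text
clock: 15.0
position: [395.6, 253.2, 249.3]
ee_rot: [0.719, -0.695, 0.001, 0.005]
contact_force: [0.2, -0.4, -4.0]
gripper_width: 47.6
```

Run:
```python
from ang import *
lvl(); ang('ang11')
```

```text
t 15.0 pos [395.6 253.2 249.3] yaw_x -88.13 w 47.64 F [ 0.2 -0.4 -4. ]
turn to level [ 0.005 -0.008 -0.   ]
side 620
-140 37 [ -13.3  -14.2 -133.8] [-24.3 -24.5] [11.2  7.3]
-120 89 [ -14.6  -12.2 -121.1] [-24.6 -23.9] [10.4 10.4]
-100 91 [-15.6 -12.4 -99.4] [-24.8 -23.8] [9.4 8.3]
-80 91 [-15.4 -10.6 -79.1] [-24.2 -23.4] [ 9.8 11.2]
-60 105 [-12.7 -13.1 -59.6] [-23.9 -23.5] [9.3 8. ]
-40 107 [-12.5 -13.  -40.1] [-23.8 -23.3] [10.   7.5]
-20 96 [-13.6 -12.6 -20.5] [-24.3 -23.4] [9.4 8.1]
wrist 3358
-140 81 [   0.4  -24.5 -132.7] [-16.6 -25. ] [ 16.7 -23.8]
-120 173 [  -0.3  -24.2 -120.5] [-16.8 -24.9] [ 17.3 -23.5]
-100 326 [  0.3 -23.6 -99.6] [-16.4 -24.3] [ 17.2 -23. ]
-80 332 [  0.7 -23.1 -78.3] [-16.5 -23.8] [ 17.8 -22.3]
-60 553 [  0.7 -22.6 -59.1] [-16.1 -23.3] [ 17.4 -21.9]
-40 717 [  0.7 -22.1 -39.4] [-16.2 -22.8] [ 17.7 -21.4]
-20 990 [  1.  -21.6 -19.5] [-16.3 -22.3] [ 18.  -20.9]
0 186 [  1.6 -21.3  -8.3] [-15.9 -22. ] [ 18.1 -20.7]
```

Call:
drive_tool(moves=[[[0.54,0,0,0,0,0,0],[0.4,0,0,0,0,0,0],[0.4,0,0,0,0,0,0],[0.4,0,0,0,0,0,0],[0.4,0,0,-0.01,0,0,0],[0.4,0,0,-0.015,0,0,0]]])

```text
clock: 15.7
position: [394.6, 252.0, 273.4]
ee_rot: [0.718, -0.696, 0.001, 0.008]
contact_force: [0.4, 0.7, -4.4]
gripper_width: 46.1
```

Run:
```python
from ang import *
lvl(); ang('ang12'); p,d=grab('wrist'); save('wrist12.png',p)
plan([(385,60,280),(390,-220,280)],0.4,step=.037)
```

```text
t 15.7 pos [394.6 252.  273.4] yaw_x -88.15 w 46.07 F [ 0.4  0.7 -4.4]
turn to level [ 0.009 -0.013 -0.   ]
side 669
-140 44 [ -12.9  -11.1 -134.6] [-24.  -22.4] [11.6  8.6]
-120 89 [ -16.3  -12.2 -120.8] [-25.1 -24. ] [ 8.2 10.2]
-100 101 [ -14.   -11.9 -100.3] [-25.3 -22.4] [ 8.5 10.5]
-80 93 [-15.2 -11.1 -80.1] [-24.5 -23.3] [ 8.3 10.3]
-60 110 [-12.6 -13.4 -60.5] [-25.1 -23.4] [10.3  7.5]
-40 113 [-13.1 -12.2 -40.6] [-24.9 -22.9] [8.8 8.7]
-20 114 [-12.7 -12.3 -20.8] [-24.1 -22.4] [9.6 9.9]
wrist 2990
-140 38 [   1.8  -19.3 -131. ] [-13.9 -19.8] [ 18.4 -18.7]
-120 189 [   1.8  -19.3 -120.1] [-15.2 -19.9] [ 18.5 -18.7]
-100 279 [  2.  -19.3 -98.9] [-14.8 -19.9] [ 18.6 -18.7]
-80 277 [  1.7 -19.3 -78.7] [-15.2 -20. ] [ 19.2 -18.7]
-60 490 [  2.1 -19.4 -59.4] [-14.7 -20. ] [ 18.8 -18.8]
-40 639 [  2.2 -19.4 -39.7] [-14.6 -20. ] [ 19.  -18.7]
-20 898 [  2.3 -19.4 -19.5] [-14.5 -20. ] [ 19.2 -18.7]
0 180 [  2.5 -19.4  -8.3] [-14.7 -20. ] [ 19.2 -18.8]
from [395.4 253.  274.5]
14
[[0.4,0.0321,0.0028,-0.0006,0,0,np.float64(0.0)],[0.4,0.0321,0.0028,-0.0006,0,0,np.float64(0.0)],[0.4,0.0321,0.0028,-0.0006,0,0,np.float64(0.0)],[0.4,0.0321,0.0028,-0.0006,0,0,np.float64(0.0)],[0.4,0.0321,0.0028,-0.0006,0,0,np.float64(0.0)],[0.4,0.0321,0.0028,-0.0006,0,0,np.float64(0.0)],[0.4,0.035,0.0005,0.0003,0,0,np.float64(0.0)],[0.4,0.035,0.0005,0.0003,0,0,np.float64(0.0)],[0.4,0.035,0.0005,0.0003,0,0,np.float64(0.0)],[0.4,0.035,0.0005,0.0003,0,0,np.float64(0.0)],[0.4,0.035,0.0005,0.0003,0,0,np.float64(0.0)],[0.4,0.035,0.0005,0.0003,0,0,np.float64(0.0)],[0.4,0.035,0.0005,0.0003,0,0,np.float64(0.0)],[0.4,0.035,0.0005,0.0003,0,0,np.float64(0.0)]]
```

View pics/wrist12.png

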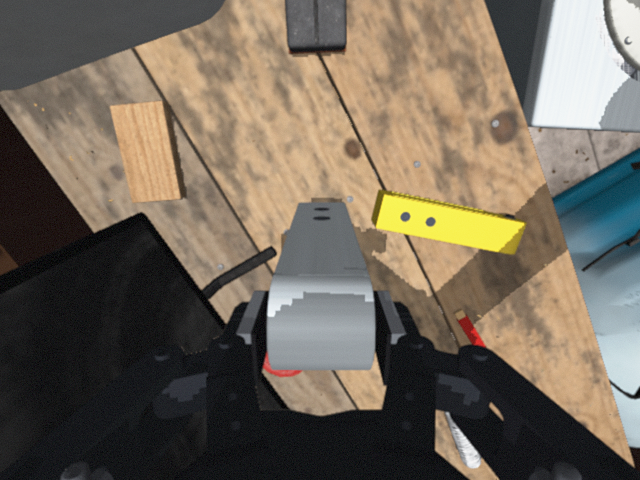

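Call:
drive_tool(moves=[[[0.4,0.015,0.001,-0.001,0,0,0],[0.4,0.025,0.002,-0.001,0,0,0],[0.4,0.032,0.003,-0.001,0,0,0],[0.4,0.032,0.003,-0.001,0,0,0],[0.4,0.032,0.003,-0.001,0,0,0],[0.4,0.032,0.003,0,0,0,0],[0.4,0.032,0.002,0,0,0,0],[0.4,0.035,0,0,0,0,0],[0.4,0.035,0,0,0,0,0],[0.4,0.035,0,0,0,0,0],[0.4,0.035,0,0,0,0,0],[0.4,0.035,0,0,0,0,0],[0.4,0.035,0,0,0,0,0],[0.4,0.025,0,0,0,0,0],[0.4,0.015,0,0,0,0,0]]])

```text
clock: 17.35
position: [381.0, -220.6, 278.9]
ee_rot: [0.719, -0.695, -0.002, 0.009]
contact_force: [0.4, 1.1, -4.7]
gripper_width: 45.8
```

Run:
```python
from ang import *
lvl(0-88.1)
plan([(405,-290,285),(525,-322,290)],0.4,step=.035)
```

```text
t 17.35 pos [ 381.  -220.6  278.9] yaw_x -88.01 w 45.83 F [ 0.4  1.1 -4.7]
turn to level [ 0.015 -0.01   0.001]
from [ 381.  -220.6  278.9]
7
[[0.4,0.0234,-0.0072,-0.0019,0,0,np.float64(0.0)],[0.4,0.0234,-0.0072,-0.0019,0,0,np.float64(0.0)],[0.4,0.0234,-0.0072,-0.0019,0,0,np.float64(0.0)],[0.4,0.009,-0.0297,-0.0016,0,0,np.float64(0.0)],[0.4,0.009,-0.0297,-0.0016,0,0,np.float64(0.0)],[0.4,0.009,-0.0297,-0.0016,0,0,np.float64(0.0)],[0.4,0.009,-0.0297,-0.0016,0,0,np.float64(0.0)]]
```

Call:
drive_tool(moves=[[[0.4,0.02,-0.007,-0.002,0.01,0,0],[0.4,0.023,-0.007,-0.002,0,0,0],[0.4,0.023,-0.008,-0.002,0,0,0],[0.4,0.01,-0.028,-0.002,0,0,0],[0.4,0.009,-0.03,-0.002,0,0,0],[0.4,0.009,-0.03,-0.002,0,0,0],[0.4,0.006,-0.02,0,0,0,0],[0.4,0.003,-0.01,0,0,0,0],[0.4,0,0,0,0,0,0],[0.4,0,0,0,0,0,0]]])

```text
clock: 18.35
position: [516.7, -327.6, 282.7]
ee_rot: [0.715, -0.699, -0.007, 0.009]
contact_force: [-0.3, -0.3, -3.6]
gripper_width: 45.8
```

Run:
```python
from ang import *
from m1 import rect
to(530,-323.5,220,-88.1); ang('ang14')
p,d,C=load('wrist'); save('wrist14.png',p); P=cloud(d,C); x,y,z=P[...,0],P[...,1],P[...,2]
m=(x>440)&(x<620)&(y<-220)&(y>-400)&(z>56)&(z<65); rect('plate w',P,m)
p,d=grab('top'); save('top14.png',p); p,d,C=load('top'); P=cloud(d,C); x,y,z=P[...,0],P[...,1],P[...,2]
m=(x>440)&(x<620)&(y<-220)&(y>-400)&(z>54)&(z<66); rect('plate t',P,m)
```

```text
t 18.35 pos [ 516.7 -327.6  282.7] yaw_x -88.63 w 45.76 F [-0.3 -0.3 -3.6]
turn to level [ 0.022 -0.002 -0.009]
shift mm [ -3.9 -14.8  62.3]
side 740
-140 40 [ -23.2   -2.9 -133.6] [-26.5 -17.4] [-19.1  13.4]
-120 106 [ -20.5   -4.5 -119.8] [-26.8 -18.6] [-1.4 13.1]
-100 115 [ -20.4   -4.3 -100.2] [-26.3 -18.5] [-3.2 13.4]
-80 122 [-20.   -3.8 -79.7] [-25.2 -19.2] [-1.3 15.5]
-60 122 [-19.   -3.7 -59.5] [-24.6 -19.3] [ 0.8 15.1]
-40 99 [-18.7  -5.1 -39.3] [-23.7 -19.7] [-2.7 14.4]
-20 132 [-19.9  -5.1 -20.3] [-24.9 -21. ] [-2.1 13.3]
wrist 3123
-140 86 [  -2.2  -18.1 -134.2] [-18.9 -18.5] [ 13.7 -17.6]
-120 175 [  -1.2  -18.3 -120.9] [-19.  -18.8] [ 14.9 -17.7]
-100 286 [  -1.6  -18.6 -100.3] [-18.4 -19.1] [ 15.1 -18.1]
-80 326 [ -1.4 -18.9 -78.9] [-18.2 -19.4] [ 15.8 -18.4]
-60 497 [ -0.4 -19.2 -59.6] [-17.7 -19.7] [ 16.1 -18.7]
-40 656 [  0.2 -19.5 -39.2] [-17.2 -20. ] [ 16.8 -19. ]
-20 910 [  0.3 -19.8 -19.4] [-16.6 -20.4] [ 17.3 -19.3]
0 187 [  1.1 -20.   -8.3] [-16.2 -20.6] [ 17.8 -19.6]
plate w 4179 c [ 538.2 -333. ] sz [99.1 76.8] ang 30.4 z [58.8 60.5 62.1]
[[476.0, -324.8999
[... 426 characters left out ...]
                                                      ~~~~~~~~~~~~~^^^^^^^^^^^^^^^^^^
    return _quantile_unchecked(
        a, q, axis, out, overwrite_input, method, keepdims, weights)
    return _ureduce(a,
                    func=_quantile_ureduce_func,
    ...<5 lines>...
                    overwrite_input=overwrite_input,
                    method=method)
    r = func(a, **kwargs)
    result = _quantile(arr,
                       quantiles=q,
    ...<2 lines>...
                       out=out,
                       weights=wgt)
    slices_having_nans = np.isnan(arr[-1, ...])
                                  ~~~^^^^^^^^^
IndexError: index -1 is out of bounds for axis 0 with size 0
```

View pics/ang14.png

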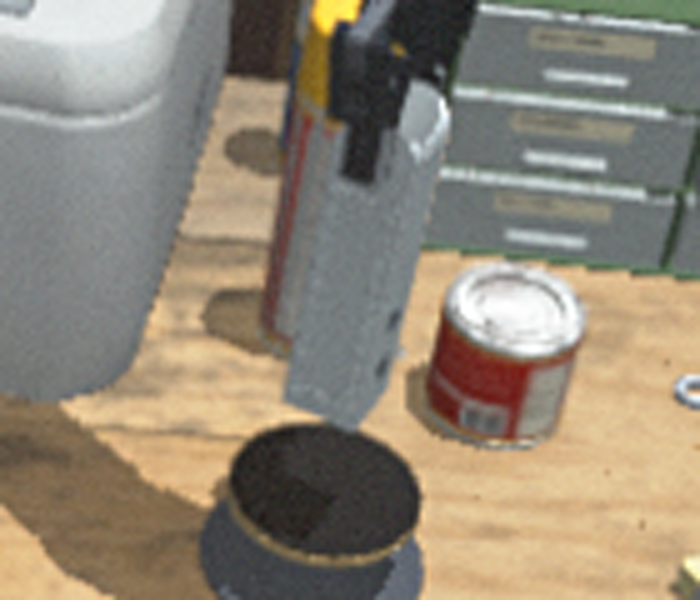

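View pics/wrist14.png

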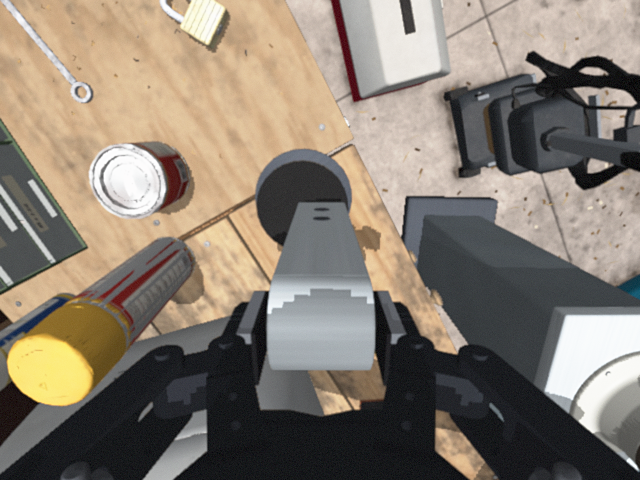

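Call:
drive_tool(moves=[[[0.4,-0.002,-0.007,0,0.011,0.007,0.005],[0.4,-0.003,-0.007,0.01,0.011,0.008,0.005],[0.4,0,0,0.02,0,0,0],[0.4,0,0,0.02,0,0,0],[0.4,0,0,0.005,0,0,0],[0.4,0,0,0,0,0,0]]])

```text
clock: 19.1
position: [531.4, -321.9, 231.7]
ee_rot: [0.712, -0.702, 0.012, 0.004]
contact_force: [0.5, 0.2, -3.9]
gripper_width: 45.8
```

Run:
```python
from ang import *
to(531,-323,215,-88.1); ang('ang15')
p,d,C=load('wrist'); save('wrist15.png',p)
```

```text
t 19.1 pos [ 531.4 -321.9  231.7] yaw_x -89.22 w 45.77 F [ 0.5  0.2 -3.9]
turn to level [-0.012 -0.023 -0.019]
shift mm [ 0.7  0.6 16.7]
side 684
-140 38 [ -18.4   -3.4 -134.5] [-21.6 -19.7] [-13.5  13. ]
-120 95 [ -16.    -8.4 -120.4] [-21.9 -20.9] [ 3.4 12.4]
-100 105 [-16.5  -7.  -99.7] [-22.3 -20.7] [ 3.1 12.2]
-80 113 [-16.7  -6.7 -79.8] [-22.4 -20.7] [ 2.7 11.9]
-60 111 [-17.   -5.8 -59.5] [-23.1 -20.7] [ 5. 14.]
-40 109 [-17.1  -4.4 -39.4] [-22.9 -20. ] [ 2.3 14.2]
-20 111 [-17.5  -5.8 -20.2] [-23.1 -20.5] [ 2.2 14.1]
wrist 3108
-140 87 [   1.4  -21.5 -134.7] [-14.1 -21.8] [ 18.5 -21.3]
-120 188 [   2.8  -21.4 -120.6] [-14.9 -21.7] [ 19.  -21.1]
-100 281 [  2.  -21.3 -99.9] [-14.4 -21.6] [ 18.4 -20.9]
-80 316 [  1.7 -21.1 -79. ] [-15.3 -21.4] [ 18.5 -20.7]
-60 504 [  1.9 -20.9 -59.6] [-15.3 -21.3] [ 18.2 -20.6]
-40 639 [  1.4 -20.7 -39.4] [-15.5 -21.1] [ 18.3 -20.3]
-20 911 [  1.1 -20.6 -19.5] [-16. -21.] [ 18.  -20.1]
0 182 [  1.3 -20.5  -8.2] [-15.5 -20.9] [ 17.7 -20.1]
```

Call:
drive_tool(moves=[[[0.4,0,0.001,0.008,-0.011,-0.008,0],[0.4,0,0,0.01,0,0,0],[0.4,0,0,0.006,0,0,0],[0.4,0,0,0,0,0,0]]])

```text
clock: 19.6
position: [532.1, -323.2, 209.3]
ee_rot: [0.712, -0.702, 0.008, 0.004]
contact_force: [0.4, -0.4, -4.7]
gripper_width: 45.8
```

Run:
```python
from ang import *
to(530.3,-322,201,-88.1); ang('ang16')
p,d,C=load('wrist'); save('wrist16.png',p)
```

```text
t 19.6 pos [ 532.1 -323.2  209.3] yaw_x -89.23 w 45.82 F [ 0.4 -0.4 -4.7]
turn to level [-0.006 -0.017 -0.02 ]
shift mm [-1.4  1.9  8.2]
side 696
-140 54 [ -16.3   -5.1 -135. ] [-23.9 -20.2] [ 5.6 15. ]
-120 96 [ -15.4   -7.6 -120.4] [-23.  -20.4] [10.1 13. ]
-100 104 [ -17.5   -5.6 -100.2] [-23.7 -20. ] [ 0.9 13.3]
-80 103 [-17.4  -6.4 -80. ] [-23.3 -20.2] [ 0.5 12.1]
-60 114 [-17.   -5.7 -60. ] [-23.5 -20. ] [ 2.9 13.9]
-40 112 [-17.8  -5.2 -39.9] [-23.5 -20.1] [ 2.1 14.4]
-20 107 [-18.5  -4.5 -21.1] [-23.2 -20.2] [-6.3 13.7]
wrist 3228
-140 133 [   1.3  -20.  -136.3] [-15.1 -20.4] [ 17.7 -19.7]
-120 197 [   1.4  -20.1 -120.6] [-16.1 -20.4] [ 18.5 -19.7]
-100 300 [  1.1 -20.1 -99.9] [-16.  -20.5] [ 18.4 -19.8]
-80 329 [  0.9 -20.1 -78.9] [-16.5 -20.5] [ 18.6 -19.8]
-60 518 [  1.1 -20.2 -59.5] [-16.1 -20.5] [ 18.3 -19.8]
-40 662 [  0.7 -20.2 -39.6] [-16.2 -20.6] [ 18.  -19.9]
-20 918 [  1.1 -20.3 -19.5] [-16.1 -20.7] [ 18.1 -19.9]
0 171 [  1.  -20.4  -8.4] [-16.2 -20.8] [ 18. -20.]
```

View pics/ang16.png

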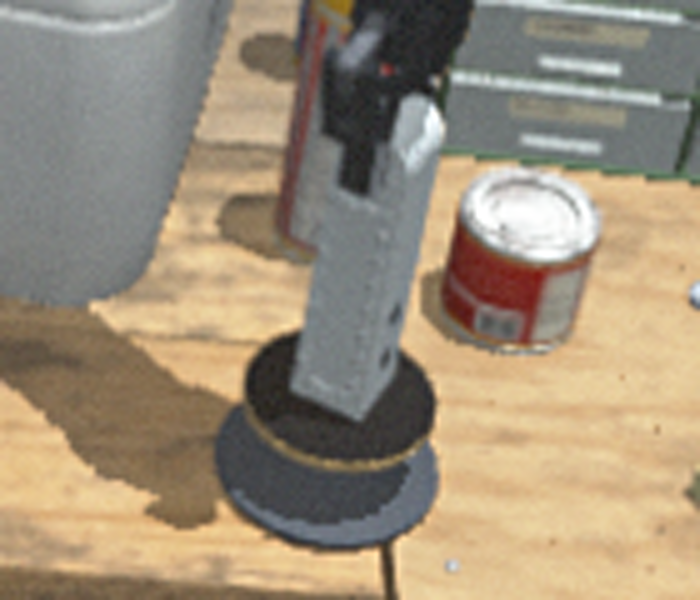

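Call:
drive_tool(moves=[[[0.4,0,0.002,0.004,-0.005,0,0],[0.4,0,0.001,0.003,0,0,0],[0.4,0,0,0.002,0,0,0],[0.4,0,0,0.002,0,0,0]]])

```text
clock: 20.1
position: [530.6, -325.6, 204.3]
ee_rot: [0.712, -0.702, 0.011, 0.006]
contact_force: [-2.4, 1.6, 4.5]
gripper_width: 45.8
```

Run:
```python
from ang import *
to(530.3,-322,199,-88.1); ang('ang17')
```

```text
t 20.1 pos [ 530.6 -325.6  204.3] yaw_x -89.13 w 45.78 F [-2.4  1.6  4.5]
turn to level [-0.006 -0.024 -0.018]
shift mm [-3.7  0.2  5.2]
side 690
-140 53 [ -16.4   -4.6 -135. ] [-23.3 -18.7] [ 7.2 15. ]
-120 107 [ -17.1   -4.  -119.6] [-23.4 -19.1] [ 5.8 15.7]
-100 102 [-17.9  -4.9 -99.5] [-23.5 -19.4] [ 0.1 13.9]
-80 103 [-17.8  -5.  -79.7] [-23.5 -19.2] [-1.  13.8]
-60 109 [-18.   -4.7 -59.8] [-23.  -19.7] [ 1.2 14.7]
-40 108 [-17.4  -6.3 -40.3] [-23.4 -19.5] [ 1.  13.8]
-20 104 [-18.2  -4.4 -20.7] [-23.5 -19.8] [-1.  14.6]
wrist 3108
-140 133 [   0.9  -18.8 -138.1] [-15.5 -19.2] [ 17.2 -18.5]
-120 188 [  -0.4  -19.1 -121.1] [-16.8 -19.4] [ 18.  -18.8]
-100 290 [   0.5  -19.3 -100.1] [-17.  -19.6] [ 17.7 -18.9]
-80 331 [  0.5 -19.4 -78.7] [-16.9 -19.8] [ 18.  -19.1]
-60 477 [  0.  -19.6 -59.2] [-16.8 -20. ] [ 17.1 -19.2]
-40 659 [  0.2 -19.7 -39.4] [-16.8 -20.1] [ 17.9 -19.4]
-20 870 [  0.5 -19.9 -19.5] [-16.6 -20.3] [ 17.7 -19.5]
0 160 [  1.7 -20.   -8.3] [-16.3 -20.4] [ 18.2 -19.6]
```

Call:
drive_tool(moves=[[[0.4,0,0,0.001,0,0.008,0],[0.4,0,0,0.001,0,0,0]]])

```text
clock: 20.4
position: [530.4, -325.9, 204.3]
ee_rot: [0.712, -0.702, 0.015, 0.009]
contact_force: [-1.6, 1.3, 4.0]
gripper_width: 46.1
```

Run:
```python
from ang import *
to(530.3,-322,199,-88.1); ang('ang18')
```

```text
t 20.4 pos [ 530.4 -325.9  204.3] yaw_x -89.13 w 46.1 F [-1.6  1.3  4. ]
turn to level [-0.008 -0.033 -0.018]
shift mm [-4.1  0.   5.2]
side 672
-140 51 [ -17.7   -3.9 -134.7] [-24.  -18.8] [ 1.3 14.8]
-120 99 [ -16.7   -5.7 -120.4] [-23.8 -18.9] [ 8.4 14.1]
-100 101 [ -17.3   -5.3 -100. ] [-23.3 -18.8] [ 2.9 13. ]
-80 103 [-18.   -4.5 -80. ] [-23.5 -19. ] [ 1.2 14.2]
-60 107 [-17.2  -6.3 -59.7] [-23.2 -19.1] [ 1.5 13.9]
-40 111 [-18.1  -4.2 -39.4] [-23.3 -19.3] [-0.6 14.9]
-20 97 [-18.4  -3.8 -20.3] [-23.  -19.3] [-3.1 15.1]
wrist 2974
-140 131 [   1.6  -18.5 -137.9] [-13.5 -18.9] [ 17.4 -18.1]
-120 182 [   1.4  -18.7 -120.8] [-17.  -19.1] [ 18.3 -18.3]
-100 280 [  0.8 -18.9 -99.9] [-16.5 -19.3] [ 18.  -18.6]
-80 304 [  1.  -19.1 -78.6] [-16.9 -19.5] [ 18.1 -18.7]
-60 443 [  1.2 -19.3 -59.8] [-16.4 -19.7] [ 17.8 -18.9]
-40 627 [  0.6 -19.5 -39.5] [-16.7 -19.9] [ 17.8 -19.1]
-20 850 [  0.7 -19.7 -19.6] [-16.5 -20.1] [ 17.8 -19.3]
0 157 [  0.4 -19.9  -8.6] [-16.8 -20.3] [ 17.9 -19.4]
```

View pics/ang18.png

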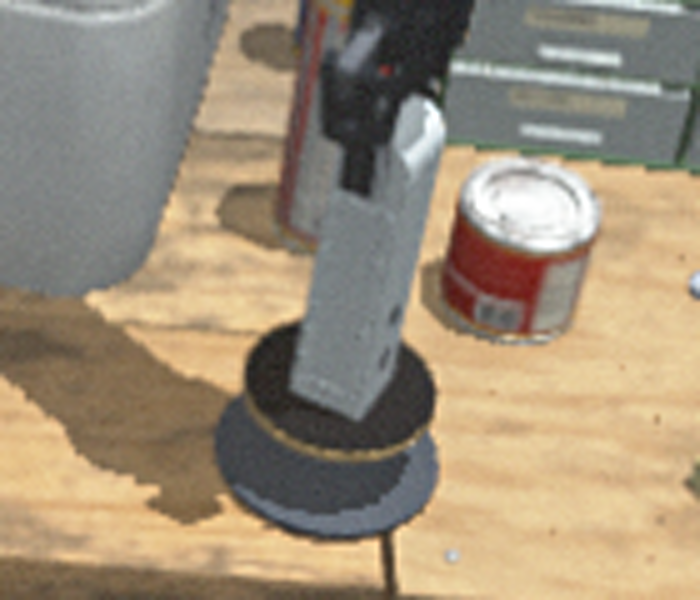

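Call:
drive_tool(moves=[[[0.54,0,0,0,0,0,0],[0.55,0,0,0,0,0,0],[0.555,0,0,0,0,0,0],[0.557,0,0,0,0,0,0],[0.557,0,0,0,0,0,0]]])

```text
clock: 21.0
position: [530.8, -325.8, 203.8]
ee_rot: [0.712, -0.702, 0.015, 0.009]
contact_force: [-1.2, 1.3, 1.9]
gripper_width: 47.4
```

Run:
```python
from ang import *
to(530.3,-322,199,-88.1); ang('ang19')
```

```text
t 21.0 pos [ 530.8 -325.8  203.8] yaw_x -89.12 w 47.38 F [-1.2  1.3  1.9]
turn to level [-0.008 -0.033 -0.018]
shift mm [-3.9  0.5  4.7]
side 645
-140 49 [ -16.2   -4.1 -134.9] [-22.7 -18.6] [11.2 15.8]
-120 87 [ -17.2   -4.2 -120. ] [-24.4 -19.1] [ 6.5 14.5]
-100 94 [ -17.    -5.7 -100.4] [-23.3 -19.2] [ 2.1 14.9]
-80 99 [-17.5  -5.6 -80.2] [-23.5 -19.4] [ 0.9 13.6]
-60 96 [-17.8  -4.2 -59.5] [-24.  -19.3] [ 3.6 14.5]
-40 110 [-18.8  -3.8 -39.9] [-24.3 -19.6] [-3.4 14.9]
-20 105 [-18.7  -5.1 -20.6] [-23.7 -19.8] [-6.9 14.9]
wrist 2982
-140 133 [   0.5  -18.9 -135.5] [-16.5 -19.3] [ 17.7 -18.6]
-120 173 [   1.3  -19.  -119.4] [-16.7 -19.4] [ 18.3 -18.6]
-100 248 [  1.3 -19.2 -99.6] [-16.5 -19.5] [ 17.9 -18.8]
-80 309 [  1.1 -19.3 -78.8] [-16.7 -19.7] [ 18.2 -18.9]
-60 475 [  0.9 -19.5 -59.3] [-16.4 -19.8] [ 17.8 -19.1]
-40 633 [  0.7 -19.6 -39.4] [-16.5 -20. ] [ 17.9 -19.2]
-20 844 [  1.  -19.7 -19.7] [-16.5 -20.2] [ 18.  -19.3]
0 167 [  0.8 -19.9  -8.5] [-17.1 -20.3] [ 17.3 -19.4]
```

Run:
```python
from ang import *
p,d,C=load('wrist'); save('wrist19.png',p); P=cloud(d,C); hsv=cv2.cvtColor(p,cv2.COLOR_RGB2HSV)
x,y,z=P[...,0],P[...,1],P[...,2]
m=(abs(x-531)<17)&(abs(y+325)<30)&(z<260)&(z>40)&(hsv[...,1]<60)&(hsv[...,2]>60)
print(np.nanpercentile(z[m],[0.5,1,99,99.5,100]))
u=int(np.median(np.argwhere(m)[:,1]))
for v in range(190,320,4): print(v,P[v,u].round(0).tolist(),p[v,u].tolist(),end=' | ')
p,d,C=load('side'); P=cloud(d,C); x,y,z=P[...,0],P[...,1],P[...,2]
m=(abs(x-531)<25)&(abs(y+325)<25)&(z<260)&(z>40); print(np.nanpercentile(z[m],[99,100]))
```

```text
[ 63.20588313  69.53364213 240.88784048 241.06536471 242.02789155]
190 [533.0, -359.0, 60.0] [52, 52, 52] | 194 [533.0, -355.0, 61.0] [50, 51, 51] | 198 [533.0, -352.0, 60.0] [58, 59, 57] | 202 [533.0, -349.0, 61.0] [47, 49, 48] | 206 [533.0, -345.0, 61.0] [83, 87, 91] | 210 [532.0, -345.0, 78.0] [111, 117, 121] | 214 [532.0, -345.0, 95.0] [89, 91, 97] | 218 [532.0, -345.0, 108.0] [121, 126, 129] | 222 [532.0, -345.0, 122.0] [49, 50, 55] | 226 [532.0, -345.0, 133.0] [122, 126, 130] | 230 [532.0, -345.0, 144.0] [118, 121, 126] | 234 [532.0, -345.0, 154.0] [121, 126, 129] | 238 [532.0, -345.0, 162.0] [118, 124, 127] | 242 [532.0, -345.0, 170.0] [121, 126, 128] | 246 [532.0, -346.0, 178.0] [117, 121, 127] | 250 [532.0, -345.0, 183.0] [120, 126, 127] | 254 [532.0, -345.0, 191.0] [120, 124, 128] | 258 [531.0, -346.0, 198.0] [119, 124, 128] | 262 [531.0, -346.0, 203.0] [118, 124, 127] | 266 [531.0, -346.0, 208.0] [123, 127, 132] | 270 [531.0, -346.0, 213.0] [121, 127, 128] | 274 [531.0, -346.0, 218.0] [124, 129, 132] | 278 [531.0, -345.0, 221.0] [134, 141, 145] | 282 [531.0, -345.0, 224.0] [168, 173, 178] | 286 [531.0, -344.0, 227.0] [196, 204, 209] | 290 [531.0, -343.0, 228.0] [212, 219, 223] | 294 [531.0, -343.0, 230.0] [225, 230, 235] | 298 [531.0, -341.0, 231.0] [231, 237, 240] | 302 [531.0, -341.0, 234.0] [167, 174, 180] | 306 [531.0, -340.0, 235.0] [163, 169, 175] | 310 [531.0, -339.0, 235.0] [164, 172, 176] | 314 [531.0, -338.0, 236.0] [172, 178, 184] | 318 [531.0, -336.0, 237.0] [184, 189, 195] | [248.94481377 258.44687244]
```

View pics/wrist19.png

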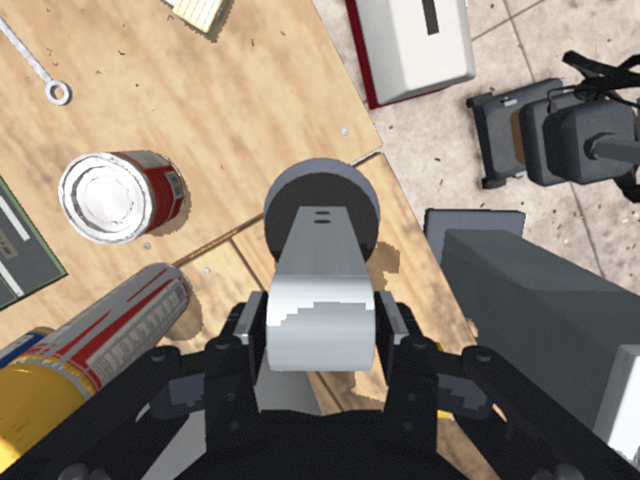

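Call:
drive_tool(moves=[[[0.57,0,0,0,0,0,0],[0.6,0,0,0,0,0,0],[0.65,0,0,0,0,0,0],[0.75,0,0,0,0,0,0],[0.75,0,0,0,0,0,0],[0.75,0,0,0,0,0,0]]])

```text
clock: 21.7
position: [532.7, -326.1, 202.6]
ee_rot: [0.712, -0.702, 0.016, 0.007]
contact_force: [-0.0, -0.0, 1.0]
gripper_width: 63.9
```

Run:
```python
from ang import *
lvl(); ang('ang20')
p,d,C=load('wrist'); save('wrist20.png',p)
```

```text
t 21.7 pos [ 532.7 -326.1  202.6] yaw_x -89.13 w 63.9 F [-0. -0.  1.]
turn to level [-0.013 -0.033  0.   ]
side 655
-140 41 [ -17.2   -3.5 -135.1] [-24.9 -18.5] [ 1.8 16. ]
-120 87 [ -18.    -3.7 -119.6] [-25.5 -18.7] [ 5.  15.2]
-100 109 [ -19.6   -3.4 -100.3] [-25.8 -18.7] [-1.5 15.4]
-80 100 [-19.2  -4.5 -80.2] [-25.3 -18.7] [-1.4 14.7]
-60 107 [-19.   -4.2 -59.4] [-25.  -18.7] [ 0.3 14.9]
-40 110 [-19.3  -4.1 -39.5] [-25.9 -18.7] [ 0.7 14.8]
-20 100 [-19.7  -5.1 -20.1] [-25.5 -18.7] [-4.4 14.5]
wrist 3121
-140 103 [  -0.8  -18.6 -136. ] [-18.4 -18.9] [ 15.6 -18.2]
-120 205 [  -1.5  -18.6 -120.7] [-18.6 -19. ] [ 16.5 -18.3]
-100 287 [ -1.3 -18.6 -99.7] [-18.2 -19. ] [ 16.3 -18.3]
-80 323 [ -1.5 -18.7 -78.8] [-18.7 -19.1] [ 16.4 -18.3]
-60 497 [ -1.4 -18.7 -59.7] [-18.4 -19.1] [ 16.1 -18.3]
-40 665 [ -1.  -18.7 -39.6] [-18.4 -19.1] [ 16.2 -18.3]
-20 865 [ -1.6 -18.8 -19.3] [-18.5 -19.2] [ 15.5 -18.3]
0 176 [ -1.8 -18.8  -8.2] [-18.3 -19.2] [ 15.4 -18.4]
```

View pics/wrist20.png

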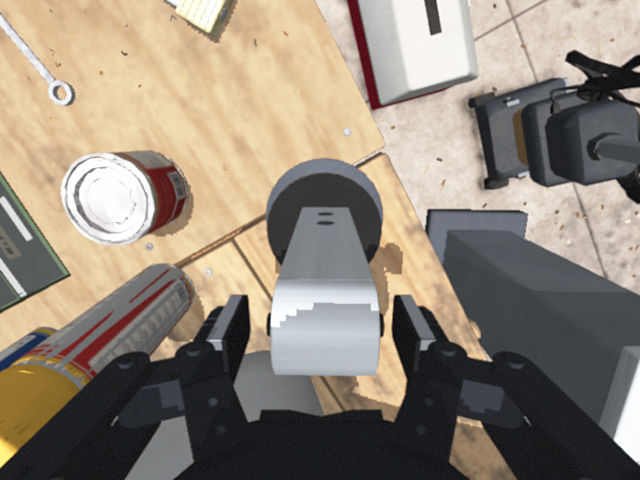

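Call:
drive_tool(moves=[[[0.75,0,0,-0.008,0,0,0],[0.75,0,-0.001,-0.015,0,0,0],[0.75,0,-0.001,-0.02,0,0,0],[0.75,0,-0.001,-0.025,0,0,0],[0.75,0,-0.001,-0.03,0,0,0],[0.75,0,-0.001,-0.03,0,0,0],[0.75,-0.02,0.02,-0.02,0,0,0],[0.75,-0.02,0.04,0,0,0,0],[0.75,0,0.04,0,0,0,0],[0.75,0,0.04,0,0,0,0],[0.75,0,0,0,0,0,0],[0.75,0,0,0,0,0,0]]])

```text
clock: 23.0
position: [390.9, -281.9, 360.5]
ee_rot: [0.713, -0.701, 0.021, 0.006]
contact_force: [-0.2, 0.4, -0.1]
gripper_width: 63.9
```

Run:
```python
from ang import *
lvl()
for n in ('top','side'):
    p,d=grab(n); save(n+'21.png',p); p,d,C=load(n); P=cloud(d,C); x,y,z=P[...,0],P[...,1],P[...,2]
    hsv=cv2.cvtColor(p,cv2.COLOR_RGB2HSV)
    Q=P[(abs(x-531)<40)&(abs(y+325)<40)&(z>80)&(z<250)]
    for h in (80,120,160,200,220,235): 
        q=Q[(Q[:,2]>h)&(Q[:,2]<h+20)]
        if len(q)>5: print(n,h,len(q),q.mean(0).round(1),np.percentile(q,5,axis=0).round(1)[:2],np.percentile(q,95,axis=0).round(1)[:2])
    m=(x>440)&(x<620)&(y<-220)&(y>-400)&(z>56)&(z<64); q=P[m]; print('plate',cv2.minEnclosingCircle(q[:,:2].astype(np.float32)))
```

```text
t 23.0 pos [ 390.9 -281.9  360.5] yaw_x -89.09 w 63.9 F [-0.2  0.4 -0.1]
turn to level [-0.021 -0.037  0.   ]
plate ((0.0, 0.0), 0.0)
side 80 117 [ 514.2 -328.9   90.1] [ 507. -345.] [ 539.1 -307.3]
side 120 124 [ 515.1 -329.4  130.5] [ 507.4 -344.9] [ 541.4 -306.9]
side 160 127 [ 515.5 -329.7  169.8] [ 508.  -345.1] [ 540.6 -307.6]
side 200 139 [ 515.2 -329.6  209.9] [ 507.9 -345.1] [ 540.  -307.2]
side 220 246 [ 522.9 -328.2  231.8] [ 507.7 -343.7] [ 546.1 -310. ]
side 235 96 [ 526.8 -325.7  237.5] [ 510.3 -335.2] [ 545.9 -315.4]
plate ((529.4810791015625, -324.2892150878906), 51.261722564697266)
```

View pics/top21.png

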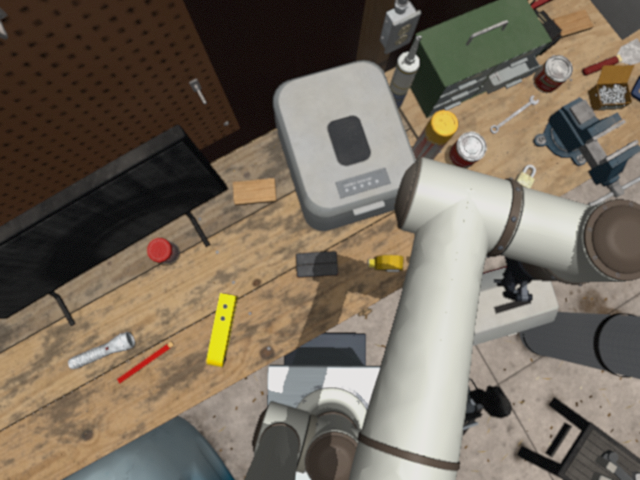

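View pics/side21.png

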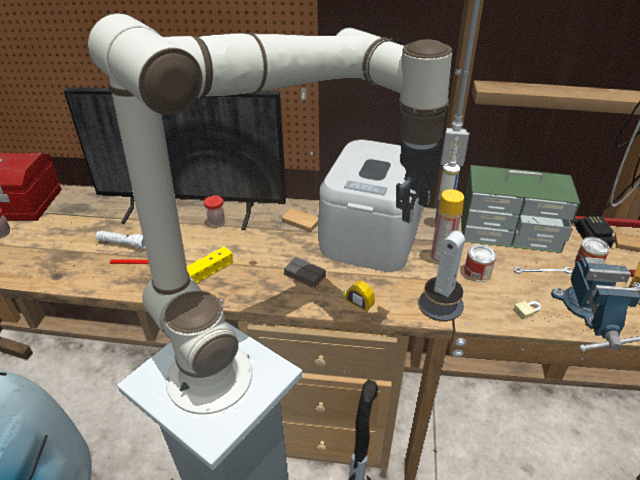

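Run:
```python
from bench import arm
print(arm.read_state()['joint_vel'].round(3)); print(arm.job_done())
```

```text
[ 0.004  0.029  0.005 -0.003  0.007  0.001]
the job is handed in; nothing more can be done
None
```

The job is handed in, at about 23 s on the robot's clock: the lever stands on its flat end in the middle of the stand's plate, bush uppermost.

- **Tape measure:** I took it off the plate first and set it upright on the open bench at about (411, −148). It is more than 70 mm clear of the stand's foot.
- **Lever:** I pinched it by the bush, lifted it level and eased the grip so it swung down. A shake brought it from about 4.7° to roughly 1° off plumb, and I clamped it again. I carried it in front of the white machine and lowered it until I felt contact. I eased the grip while it stood, then opened the jaws and backed away.

**Last checks**
- **Upright:** Just after release the lever read plumb to about 0.1°. Just before it, the top of the round end read about 240.5 mm, against 240 expected. It was still standing plumb after I backed off.
- **Position:** The lever's axis is at about (531, −325). The two plate-centre measurements, (532, −323) and (529.5, −324), differ by about 2.5 mm. Either way the lever is about 2 mm off centre and no edge overhangs.
- **Other things:** The sanding block, board, jar, tin, spray can and yellow look-alike look unmoved in the last pictures.

**What did not agree:** On setting down, the tool stopped about 4–5 mm higher than I had worked out. I put this down to the bush having shifted in the pads. The final top-camera picture could not confirm the lever, because the arm hid the stand, so that check rests on the side and wrist cameras.

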